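# Put the washed glue-up gear up to drain

### The arm

A 6-joint arm with a two-finger parallel gripper is mounted at the origin on the work surface. World frame = base frame: x ahead of the robot, y to its left, z up, the work surface at z = 0. Lengths are in mm, angles in rad, forces in N, time in s.
With the tool pointing down it reaches from about 300 to 875 mm from the base axis. Payload 4.2 kg.
Tool frame: the origin (TCP) lies between the finger pads; the fingertips stand 22 mm ahead of it and the grasp point (between the pads) lies 3 mm ahead of it; z points along the fingers, y is the direction in which the jaws open and shut (so a half turn about z gives the same grasp; the last joint's range is limited). The gripper opens to 85 mm and grips with 20 to 120 N. Pads are 22 mm wide; open, the fingers measure 114 mm over their backs; the gripper's body (76 mm by 85 mm) begins 54 mm behind the grasp point. The pads swing forward as they close: fully open they stand 13 mm farther back than shut.
Start: joints at [-1.348, 0.32, 1.565, -0, 1.257, -0.02], TCP at [138.244, -558.149, 228.638] pointing down, gripper open.
Joint ranges: [-3.11, 3.11], [-0.84, 2.01], [0.21, 2.61], [-1.34, 4.49], [0.05, 2.63], [-2.56, 2.56]. Speed limits (rad/s): [2.57, 2.57, 3.14, 3.14, 3.14, 3.14].

### API

Orientations are given as a unit quaternion [w, x, y, z].
In Python, from station import telemetry, capture, camera_model, env gives the robot as it stands.
- The arm moves only by the tool servo_tool, never from a script. Its argument "series" is a list that holds one entry, the list of rows, each a list of 7 numbers: the turn, a rotation vector about the tool's x, y, z in degrees, then the shift along the tool's x, y, z in mm, then the opening, from 0 (shut) to 1 (fully open). In form: [[[wx, wy, wz, x, y, z, claw], ...]]. A call has 1 to 20 rows; each row shifts and turns the commanded pose from where the row before left it, along the tool's axes as they then stand; what a row does not reach is not made up. A row lasts 1/12 s, in which the tool goes at most 41.7 mm and 7.16 degrees, less where a joint would pass 70% of its speed; a pose out of reach is approached as far as the arm can. A call with a gripper value outside its range is refused whole. The fingers move at their own pace and stop on an object; the grip force is fixed at half the most. Time passes only in rows, so rows that do not move let the fingers close. It gives the time, the measured TCP pose, the force and the opening at its end, in the units of the state.
- telemetry.get_obs(): the state, without advancing time (a new reading comes with each control period).
- capture(name): name is "side" or "top" or "wrist"; returns (picture, depth): 400x640x3 uint8, blue, green, red; 400x640 float32, mm along the optical axis (not along the pixel's ray), 0 where there is no reading.
- camera_model(name): a dict with "intrinsics" (3x3 intrinsics, pixels), "rvec" (rotation vector, rad) and "tvec" (3), from world to camera coordinates, as OpenCV has them; the wrist camera has in their place "hand_eye" (4x4, takes a point from camera to tool coordinates, whose origin is the TCP and whose axes are the flange's). Camera axes: x right, y down, z forward; pixel columns grow to the right and rows downward; lengths in mm; the calibration is good to about 2 mm. The wrist camera is an equidistant fisheye: a pixel r from the principal point sees the ray r / f radians off the axis. A picture is of the moment at which its call begins: read the wrist's pose just before it. camera_model takes no time and is no camera call.
- env.job_done(): hands the job in, once; it reports no verdict.
The state is a dict: "t": time; "joint_pos": joint angles; "joint_vel": joint speeds; "joint_efforts": joint torques, N m; "tcp_pos": TCP position; "ee_rot": TCP orientation; "contact_force": force on the tool from outside, world axes, zero at the start; "moment": the same for the moment, N m; "gripper_width": finger opening in mm.
Only numpy, scipy, OpenCV 4.12 (cv2) and the standard library are available. Lean on these libraries where they do the work, as an engineer would, in place of code of your own. Each camera call takes 0.05 s, during which the arm holds its last target. There are 200 camera calls.

### The job

The mixing cups and paddle from the glue-up are rinsed and dripping: first push the drip tray of the draining rack fully home, and only then hang every cup mouth-down on a peg of its own, right down until the peg's tip meets the bottom of the cup. Lay the mixing paddle in the two forks of its rest, handle in the high fork and blade in the low one, so that it drains off the blade. Leave the plane, glue bottle and mallet where they are.

Things in the scene. Friction and masses are not known exactly. Their poses are not given: they have to be found in the camera images.
- rack: Beech draining rack, fixed. Origin on the bench under the front face of its rail; +x to its back, +y along the rail, z up. Rail: x 0 to 22 mm, 508 mm long, top 120 mm high. End uprights at y +-245 mm, 125 mm high, with feet 30 mm high reaching to x -120 mm. Five 14 mm dowel pegs rise from the rail's front face along (-0.5, 0, 0.866) in this frame (30 deg from vertical, leaning to -x).
- peg1 (a point): The very tip of draining peg 1 of 5 (counted from the rack's -y end; 95 mm apart), 208 mm above the bench. The 14 mm thick peg runs from it 130 mm down along its axis to the rail.
- peg2 (a point): The very tip of draining peg 2 of 5 (counted from the rack's -y end; 95 mm apart), 208 mm above the bench. The 14 mm thick peg runs from it 130 mm down along its axis to the rail.
- peg3 (a point): The very tip of draining peg 3 of 5 (counted from the rack's -y end; 95 mm apart), 208 mm above the bench. The 14 mm thick peg runs from it 130 mm down along its axis to the rail.
- peg4 (a point): The very tip of draining peg 4 of 5 (counted from the rack's -y end; 95 mm apart), 208 mm above the bench. The 14 mm thick peg runs from it 130 mm down along its axis to the rail.
- peg5 (a point): The very tip of draining peg 5 of 5 (counted from the rack's -y end; 95 mm apart), 208 mm above the bench. The 14 mm thick peg runs from it 130 mm down along its axis to the rail.
- tray (a joint): Steel drip tray under the pegs, sliding on the rack: 0 = fully home, grows to 0.07 m as it is drawn out along the rack's -x (towards the robot). About 2 N of friction, no spring or latch; it stays where left. Starts drawn out 30 to 50 mm.
- tray_front (a point): Point on the outer face of the tray's flat front panel, at mid length, 35 mm above the bench; the panel is 464 mm long and its top edge 50 mm above the bench. It moves with the tray.
- cup1: Rinsed mixing cup, steel, round, tapered: 76 mm in diameter at the mouth, 60 mm at the closed end, 80 mm tall, wall 3 mm, closed end 4 mm, about 140 g. Starts standing mouth-down on the bench. Origin: centre of the mouth's rim plane; z points to the closed end (up while mouth-down). 3 to 5 cups are there; an absent one reads None.
- cup2: Rinsed mixing cup, steel, round, tapered: 76 mm in diameter at the mouth, 60 mm at the closed end, 80 mm tall, wall 3 mm, closed end 4 mm, about 140 g. Starts standing mouth-down on the bench. Origin: centre of the mouth's rim plane; z points to the closed end (up while mouth-down). 3 to 5 cups are there; an absent one reads None.
- cup3: Rinsed mixing cup, steel, round, tapered: 76 mm in diameter at the mouth, 60 mm at the closed end, 80 mm tall, wall 3 mm, closed end 4 mm, about 140 g. Starts standing mouth-down on the bench. Origin: centre of the mouth's rim plane; z points to the closed end (up while mouth-down). 3 to 5 cups are there; an absent one reads None.
- cup4: Rinsed mixing cup, white plastic, round, tapered: 72 mm in diameter at the mouth, 56 mm at the closed end, 68 mm tall, wall 3 mm, closed end 4 mm, about 90 g. Starts standing mouth-down on the bench. Origin: centre of the mouth's rim plane; z points to the closed end (up while mouth-down). 3 to 5 cups are there; an absent one reads None.
- cup5: Rinsed mixing cup, white plastic, round, tapered: 72 mm in diameter at the mouth, 56 mm at the closed end, 68 mm tall, wall 3 mm, closed end 4 mm, about 90 g. Starts standing mouth-down on the bench. Origin: centre of the mouth's rim plane; z points to the closed end (up while mouth-down). 3 to 5 cups are there; an absent one reads None.
- cup1_floor (a point): Centre of the inner side of cup1's closed end, 76 mm from the mouth plane.
- cup2_floor (a point): Centre of the inner side of cup2's closed end, 76 mm from the mouth plane.
- cup3_floor (a point): Centre of the inner side of cup3's closed end, 76 mm from the mouth plane.
- cup4_floor (a point): Centre of the inner side of cup4's closed end, 64 mm from the mouth plane.
- cup5_floor (a point): Centre of the inner side of cup5's closed end, 64 mm from the mouth plane.
- paddle: Beech mixing paddle, 225 mm long, about 90 g, flat on the bench. Origin on its underside where handle meets blade; +x to the blade's end, z up. Handle: x -120 to 0 mm, 24 mm wide, 14 mm thick. Blade: x 0 to 113 mm, round end, 46 mm wide, 8 mm thick. The underside is one flat face. Centre of mass near x = -15 mm.
- rest: Paddle rest, fixed: foot 160 x 70 x 12 mm, two steel wire forks. Origin under the foot's centre; +x to the low end. Handle fork x = -55 mm: bar 85 mm high, 34 mm between its ends. Blade fork x = 55 mm: bar 58 mm high, 58 mm between ends; ends rise 22 mm over the bars. The paddle lies with its origin 72 mm above this one, its +x along +x, sloping 14 deg down to the blade.
- plane: Bystander: iron bench plane, 245 mm long. Leave alone. Origin: centre of the sole.
- glue: Bystander: white glue bottle, 64 mm in diameter, 190 mm tall. Leave alone. Origin: centre of the underside.
- mallet: Bystander: beech mallet, 300 mm long. Leave alone. Origin: near the middle, on the bench.
There are look-alikes about, which are no part of the job. What is shaped like the cup1 but green or orange is not meant. Of the things that look like the paddle, take the one that is farthest to the robot's right at the start.

How it is judged:
By the outcome, as a careful person would: the job done as asked, in the order asked, and still so for the second after the job is handed in, with the robot touching nothing.
Of cup1, cup2, cup3, cup4, cup5 only 3 to 5 are there at a start; the rules pass over those that are not, and their reading is None.
At some moment in a run one of cup1, cup2, cup3, cup4, cup5 may be knocked a few centimetres aside while the robot is not near it.
It also fails if it takes over 210 s, if anything falls off the work surface, if the arm or the gripper's body presses on something with over 40 N, if the wrist force passes 120 N, or if a joint passes its speed limit or range.

## Working session

There is one attempt and no reset: what is moved stays moved. The work goes in short steps, Python scripts to look and compute and a tool call to move; the robot and the scene stay as the last step left them, time stands still between calls to the robot, and variables do not carry over. Pictures are saved under pics/ and viewed, about 12 in all and at most 16, crops included, and the job is handed in when it is done.

Besides the shell and the picture viewer there is one more tool, called after ">>>" as name(argument=value, ...), one argument or row to a line, values as JSON. servo_tool: Moves the arm, as the interface text tells. Its arguments: {"type":"object","properties":{"series":{"type":"array","items":{"type":"array","items":{"type":"array","items":{"type":"number"}}}}},"required":["series"]}

```bash
ls; mkdir -p pics; python3 - <<'E'
from station import telemetry,capture,camera_model
import cv2,numpy as np
print(telemetry.get_obs())
for n in("top","side"):
    m=camera_model(n);print(n,m)
    im,d=capture(n);cv2.imwrite(f"pics/{n}0.png",im);np.savez(f"/tmp/{n}0.npz",im=im,d=d)
print(camera_model("wrist"))
E
```

```text
pics
{'t': 0.0, 'joint_pos': array([-1.34797772e+00,  3.20300680e-01,  1.56570656e+00,  3.18731783e-05,
        1.25738646e+00, -2.00049298e-02]), 'joint_vel': array([-0.00112447,  0.00149303,  0.00028344, -0.00156221,  0.00125937,
       -0.00074832]), 'joint_efforts': array([ 6.09674862e-04, -4.15511692e+01, -2.34161997e+01,  3.44601322e-04,
        8.29078403e-03,  2.66436750e-06]), 'tcp_pos': array([ 138.15437589, -557.65035657,  227.76653036]), 'ee_rot': array([-8.97429281e-04,  9.92638835e-01,  1.21108764e-01, -7.60845880e-05]), 'contact_force': array([-0.66439788,  0.6166867 ,  0.41761822]), 'moment': array([ 0.03091281,  0.02337489, -0.02341946]), 'gripper_width': 85.13509374861772}
top {'intrinsics': array([[453.36697481,   0.        , 321.35280776],
       [  0.        , 453.36697481, 194.61386147],
       [  0.        ,   0.        ,   1.        ]]), 'rvec': array([ 2.14412339, -2.17491714,  0.13799358]), 'tvec': array([   7.95290772,  491.12970446, 1669.07169695])}
side {'intrinsics': array([[426.78907053,   0.        , 316.83924568],
       [  0.        , 426.78907053, 197.48131087],
       [  0.        ,   0.        ,   1.        ]]), 'rvec': array([ 0.94189251, -2.43930269,  1.10584269]), 'tvec': array([ 350.96810631,  329.04359851, 1044.17491844])}
{'intrinsics': array([[309.70691629,   0.        , 324.45917128],
       [  0.        , 309.70691629, 199.39344629],
       [  0.        ,   0.        ,   1.        ]]), 'hand_eye': array([[-1.26300086e-03, -9.65755432e-01, -2.59451055e-01,
         6.62820841e+01],
       [ 9.99998832e-01, -9.96354419e-04, -1.15923479e-03,
         1.07383451e+00],
       [ 8.61032086e-04, -2.59452216e-01,  9.65755562e-01,
        -1.45664970e+02],
       [ 0.00000000e+00,  0.00000000e+00,  0.00000000e+00,
         1.00000000e+00]])}
```

View pics/top0.png

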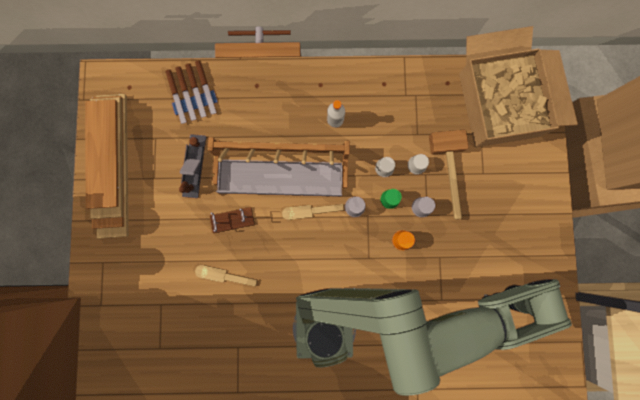

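View pics/side0.png

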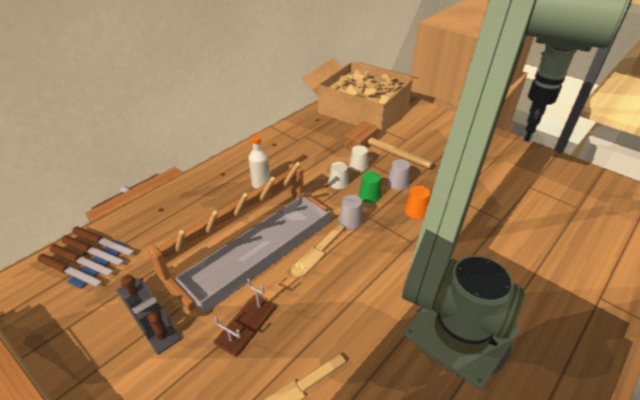

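Top view: four cups present, two white ones (386,166) and (419,163) and two steel ones (356,206) and (424,206). The decoys are green (391,198) and orange (404,240). The rack is at (280,170) with its tray drawn out, the rest at (232,220), the right-hand paddle at (310,211) and the left-hand decoy paddle at (226,275). The side view agrees.

```bash
cat > h.py <<'E'
import cv2,numpy as np
from station import telemetry,capture,camera_model
from scipy.spatial.transform import Rotation as R
def cloud(n,d):
    m=camera_model(n);K=m["intrinsics"];v,u=np.mgrid[:400,:640]
    if n=="wrist":
        x=u-K[0,2];y=v-K[1,2];r=np.hypot(x,y)+1e-9;th=r/K[0,0]
        P=np.stack([np.tan(th)*x/r*d,np.tan(th)*y/r*d,d],-1)
        o=telemetry.get_obs();H=m["hand_eye"];P=P@H[:3,:3].T+H[:3,3]
        return P@tool(o).as_matrix().T+o["tcp_pos"]
    P=np.stack([(u-K[0,2])/K[0,0]*d,(v-K[1,2])/K[1,1]*d,d],-1)
    M=cv2.Rodrigues(m["rvec"])[0]
    return (P-m["tvec"])@M
def tool(o=None):
    o=o or telemetry.get_obs();q=o["ee_rot"];return R.from_quat([q[1],q[2],q[3],q[0]])
def proj(n,P):
    m=camera_model(n);return cv2.projectPoints(np.float64(P).reshape(-1,1,3),m["rvec"],m["tvec"],m["intrinsics"],None)[0][:,0]
E
python3 - <<'E'
from h import *
C={}
for n in("top","side"):
    z=np.load(f"/tmp/{n}0.npz");im,d=z["im"],z["d"];P=cloud(n,d);P[d==0]=np.nan;C[n]=(im,P);np.save(f"/tmp/{n}P.npy",P)
    print(n,"valid",(d>0).mean())
im,P=C["top"]
print("bench z",[P[a,b].round(1) for a,b in((110,280),(250,330),(260,180),(290,470))])
for nm,(u,v) in dict(w1=(386,166),w2=(419,163),s1=(356,206),s2=(424,206),g=(391,198),o=(404,240)).items():
    w=P[v-16:v+17,u-16:u+17].reshape(-1,3);w=w[w[:,2]>15]; top=w[w[:,2]>np.nanpercentile(w[:,2],60)-6]
    hi=np.nanpercentile(w[:,2],90);t=w[w[:,2]>hi-5];c,r=cv2.minEnclosingCircle(np.float32(t[:,:2]))
    print(nm,hi.round(1),np.round(c,1),round(r,1),t.mean(0).round(1),len(t))
cv2.imwrite("pics/crop1.png",cv2.resize(im[130:290,180:390],None,fx=3.8,fy=3.7,interpolation=cv2.INTER_CUBIC))
im=C["side"][0]
cv2.imwrite("pics/crop2.png",cv2.resize(im[150:350,130:380],None,fx=3.,fy=3.,interpolation=cv2.INTER_CUBIC))
E
```

```text
top valid 0.99591796875
side valid 0.9961875
bench z [array([8.300e+02, 1.574e+02, 7.000e-01]), array([284.7, -28.7,  -3.1]), array([255.6, 535.2,  -4.9]), array([ 129.8, -545.9,    4.5])]
w1 73.9 [ 596.1 -241.5] 28.2 [ 595.7 -243.2   72.5] 99
w2 72.6 [ 604.6 -366.7] 28.3 [ 605.2 -365.6   70.9] 117
s1 85.8 [ 447.2 -124.8] 29.5 [ 444.9 -124.4   84.2] 115
s2 84.6 [ 442.2 -377.7] 30.2 [ 442.7 -377.9   83.3] 131
g 84.9 [ 473.7 -258.8] 30.4 [ 474.1 -257.4   83. ] 127
o 84.6 [ 318.7 -299.8] 29.9 [ 318.  -300.9   82.8] 136
```

View pics/crop1.png

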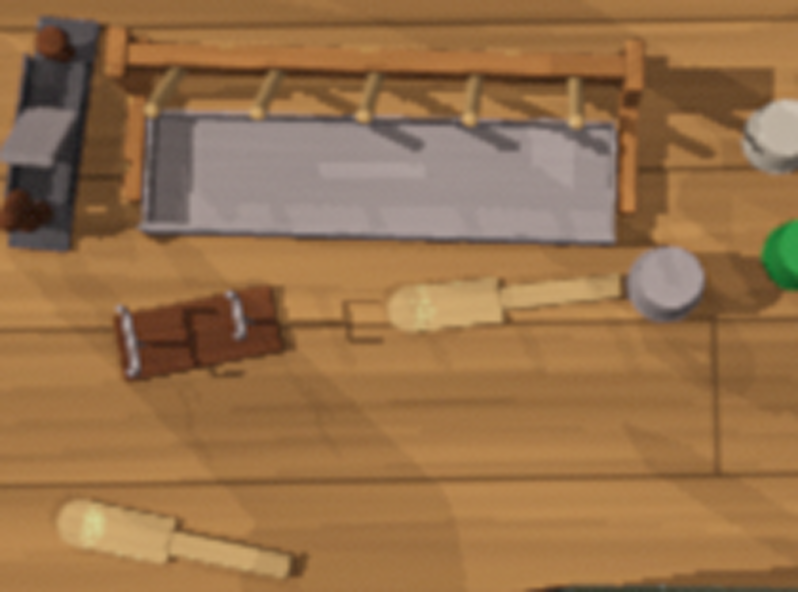

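View pics/crop2.png

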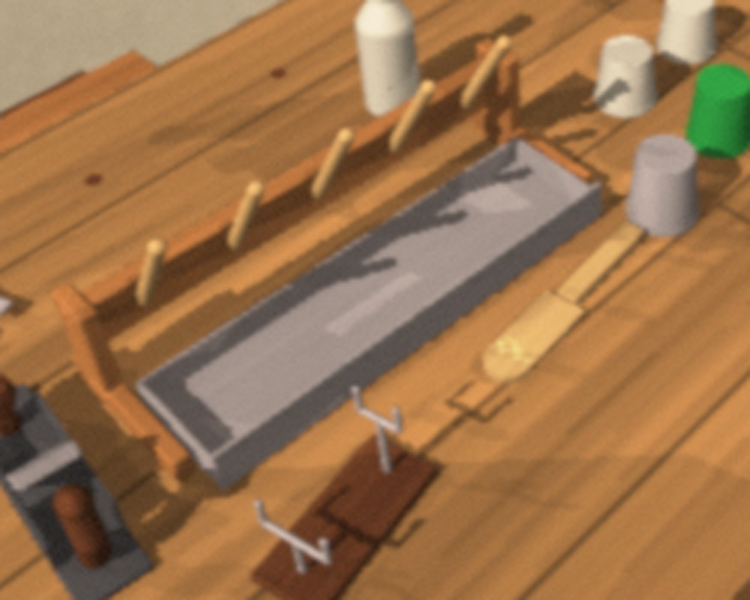

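The crops show the tray front with its near edge at crop (380,240), and the peg tips at crop (155,105) to (577,120). The rest's narrow, high handle fork is its right end and the wide blade fork its left, so rest +x points left, the same way as the paddle's blade. Next I'll fit the rack.

```bash
python3 - <<'E'
from h import *
for n in("top","side"):
    P=np.load(f"/tmp/{n}P.npy");X,Y,Z=P[...,0],P[...,1],P[...,2]
    box=(X>430)&(X<700)&(Y>-150)&(Y<400)
    rail=box&(Z>112)&(Z<128);Q=P[rail]
    (c,s,a),_=cv2.minAreaRect(np.float32(Q[:,:2]))[:3],0
    print(n,"rail",np.round(c,1),np.round(s,1),round(a,2),len(Q))
    m=(box&(Z>165)&(Z<225)).astype(np.uint8)
    k,l,st,ce=cv2.connectedComponentsWithStats(m,connectivity=8)
    for i in range(1,k):
        if st[i,4]>4:
            q=P[l==i];t=q[q[:,2]>q[:,2].max()-8];print("  peg",st[i,4],q[q[:,2].argmax()].round(1),t.mean(0).round(1),q.mean(0).round(1))
    # steel tray front: points at z 40..60 nearest robot
    b=box&(Z>40)&(Z<58)&(Y>-60)&(Y<300)&(X<560);q=P[b]
    yy=[(y,q[abs(q[:,1]-y)<12][:,0].min().round(1) if (abs(q[:,1]-y)<12).any() else None) for y in range(-50,300,35)]
    print("  trayfront",yy)
# paddle / rest by colour in top image (hsv)
z=np.load("/tmp/top0.npz");hsv=cv2.cvtColor(z["im"],cv2.COLOR_BGR2HSV);P=np.load("/tmp/topP.npy")
print(hsv[211,300],hsv[208,330],hsv[225,330],hsv[222,220])
E
```

```text
top rail [659.3 149.7] [501.1  49.6] 87.67 927
  peg 34 [597.5 341.6 214.6] [595.  345.  209.9] [604.7 342.6 193.5]
  peg 32 [589.3 243.9 214.6] [590.2 249.8 210.2] [600.5 248.8 194.8]
  peg 32 [588.4 156.5 212.9] [585.6 155.6 209.8] [596.9 153.7 194.2]
  peg 32 [582.8  58.6 217.2] [581.9  62.1 213.2] [593.6  59.4 193.6]
  peg 31 [575.4 -35.6 213.4] [578.4 -34.2 209.5] [589.2 -34.5 194.5]
  trayfront [(-50, np.float64(489.9)), (-15, np.float64(490.2)), (20, np.float64(490.8)), (55, np.float64(492.0)), (90, np.float64(493.2)), (125, np.float64(493.8)), (160, np.float64(496.1)), (195, np.float64(497.1)), (230, np.float64(501.1)), (265, np.float64(501.6))]
side rail [658.3 151. ] [280.5 457.3] 26.27 1054
  peg 55 [579.3 -32.  211.3] [577.1 -31.  207.9] [585.8 -29.3 190.8]
  peg 57 [581.5  63.4 211.7] [581.   64.2 208. ] [588.9  65.6 191. ]
  peg 61 [580.5 157.1 210.9] [584.5 158.1 206.8] [592.4 159.9 191. ]
  peg 61 [588.  249.  209.1] [589.  252.8 206.3] [595.1 254.5 193.2]
  peg 61 [585.7 353.  211.5] [591.9 348.  207.6] [597.6 349.1 194.4]
  trayfront [(-50, np.float64(486.3)), (-15, np.float64(486.2)), (20, np.float64(489.6)), (55, np.float64(488.9)), (90, np.float64(491.2)), (125, np.float64(492.1)), (160, np.float64(495.4)), (195, np.float64(495.7)), (230, np.float64(497.6)), (265, np.float64(499.1))]
[ 18 116 205] [ 18 117 202] [ 16 145 169] [ 10 168  76]
```

```bash
cat >> h.py <<'E'
PSI=-0.040
RX=np.array([np.cos(PSI),np.sin(PSI),0]);RY=np.array([-np.sin(PSI),np.cos(PSI),0])
def peg(k): return np.array([585.4,157,208])+(k-3)*95*RY
def ori(yaw,tilt):
    "tool x at heading 90deg+yaw, leaning so that the fingers point `tilt` deg outward along heading yaw"
    y=np.radians(yaw);t=np.radians(tilt);h=np.array([np.cos(y),np.sin(y),0]);x=np.array([-np.sin(y),np.cos(y),0])
    z=np.sin(t)*h-np.cos(t)*np.array([0,0,1.]);return R.from_matrix(np.stack([x,np.cross(z,x),z],1))
def plan(wps,start=None,vmax=33,wmax=6):
    "wps: (pos,ori); prints rows: turn first, then shift"
    o=telemetry.get_obs()
    p,q=start if start else (o["tcp_pos"],tool(o))
    for P,Q in wps:
        w=np.degrees((q.inv()*Q).as_rotvec());s=Q.inv().apply(np.array(P)-p)
        n=int(np.ceil(np.linalg.norm(w)/wmax));m=int(np.ceil(np.linalg.norm(s)/vmax))
        print("turn",n,"x",(w/max(n,1)).round(2),"| shift",m,"x",(s/max(m,1)).round(2),"tot",s.round(1));p,q=np.array(P),Q
E
python3 - <<'E'
from h import *
O=ori(-2.3,20)
plan([((380,-350,300),ori(-2.3,0)),((420,155,300),O),((445,156,120),O),((450,156,50),O)])
E
```

```text
turn 13 x [-0.01 -0.   -5.68] | shift 10 x [21.73 23.33 -7.21] tot [217.3 233.3 -72.1]
turn 4 x [-5.  0.  0.] | shift 16 x [31.64  1.16  0.42] tot [506.2  18.5   6.7]
turn 0 x [0. 0. 0.] | shift 6 x [ 0.33 -6.35 29.61] tot [  2.  -38.1 177.7]
turn 0 x [0. 0. 0.] | shift 3 x [ 0.07 -6.42 22.5 ] tot [  0.2 -19.2  67.5]
```

>>> servo_tool(
  series=[
    [[0,0,-5.7,0,0,0,0],[0,0,-5.7,0,0,0,0],[0,0,-5.7,0,0,0,0],[0,0,-5.7,0,0,0,0],[0,0,-5.7,0,0,0,0],[0,0,-5.7,0,0,0,0],[0,0,-5.7,0,0,0,0],[0,0,-5.7,0,0,0,0],[0,0,-5.7,0,0,0,0],[0,0,-5.7,0,0,0,0],[0,0,-5.7,0,0,0,0],[0,0,-5.7,0,0,0,0],[0,0,-5.7,0,0,0,0],[0,0,0,25,27,-9,0],[0,0,0,25,27,-9,0],[0,0,0,25,27,-9,0],[0,0,0,25,27,-9,0],[0,0,0,25,27,-9,0],[0,0,0,25,27,-9,0],[0,0,0,25,27,-9,0]],
  ],
)

```text
t: 1.77
tcp_pos: [334.1, -388.2, 291.7]
ee_rot: [-0.0, 0.719, 0.695, 0.0]
contact_force: [-0.1, -0.6, -1.3]
gripper_width: -0.1
```

>>> servo_tool(
  series=[
    [[0,0,0,21,22,-5,0],[0,0,0,21,22,-5,0],[-5,0,0,0,0,0,0],[-5,0,0,0,0,0,0],[-5,0,0,0,0,0,0],[-5,0,0,0,0,0,0],[0,0,0,36,1,0,0],[0,0,0,36,1,0,0],[0,0,0,36,1,0,0],[0,0,0,36,1,0,0],[0,0,0,36,1,0,0],[0,0,0,36,1,0,0],[0,0,0,36,1,0,0],[0,0,0,36,1,0,0],[0,0,0,36,1,0,0],[0,0,0,36,1,0,0],[0,0,0,36,1,0,0],[0,0,0,36,1,0,0],[0,0,0,36,1,0,0],[0,0,0,36,1,0,0]],
  ],
)

```text
t: 3.43
tcp_pos: [408.5, 155.7, 306.3]
ee_rot: [0.125, 0.708, 0.684, 0.121]
contact_force: [0.4, 0.1, -0.4]
gripper_width: 0.2
```

```bash
python3 - <<'E'
from h import *
o=telemetry.get_obs();print(o["t"],o["tcp_pos"],o["joint_pos"].round(2),o["gripper_width"])
im,d=capture("wrist");cv2.imwrite("pics/w1.png",im);np.save("/tmp/w1P.npy",cloud("wrist",d))
O=ori(-2.3,20)
plan([((430,156,120),O),((440,156,50),O)])
E
```

```text
3.4333 [408.49198263 155.73253147 306.31005583] [ 0.46 -0.1   1.91 -0.19  1.03  0.56] 0.21815229601595945
turn 1 x [ 0.02 -0.54  0.55] | shift 6 x [-0.89 -7.35 30.37] tot [ -5.3 -44.1 182.2]
turn 0 x [0. 0. 0.] | shift 3 x [ 0.13 -4.85 23.07] tot [  0.4 -14.6  69.2]
```

View pics/w1.png

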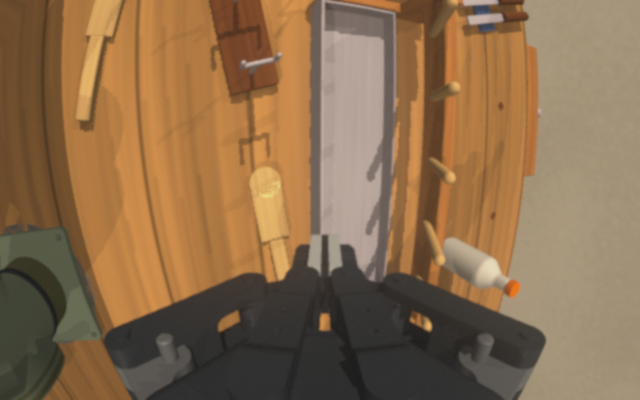

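Wrist view: tray panel along (318,0-280), pegs on the right at (445,90), (440,170) and (435,250), paddle blade at (265,185), and the rest's near (handle) fork at (262,62). Descending to push the tray.

>>> servo_tool(
  series=[
    [[0,-0.5,0.5,0,-7,30,0],[0,0,0,-1,-7,30,0],[0,0,0,-1,-7,30,0],[0,0,0,-1,-7,30,0],[0,0,0,-1,-7,30,0],[0,0,0,-1,-7,30,0],[0,0,0,0,-5,23,0],[0,0,0,0,-5,23,0],[0,0,0,0,-5,23,0],[0,0,0,0,0,0,0],[0,0,0,0,7.5,2.7,0],[0,0,0,0,7.5,2.7,0],[0,0,0,0,7.5,2.7,0],[0,0,0,0,7.5,2.7,0],[0,0,0,0,5,1.8,0],[0,0,0,0,5,1.8,0],[0,0,0,0,5,1.8,0],[0,0,0,0,5,1.8,0]],
  ],
)

```text
t: 4.98
tcp_pos: [494.2, 143.8, 53.3]
ee_rot: [0.127, 0.712, 0.68, 0.118]
contact_force: [0.1, -0.4, 0.1]
gripper_width: -0.2
```

>>> servo_tool(
  series=[
    [[0,0,0,0,4,1.4,0],[0,0,0,0,4,1.4,0],[0,0,0,0,4,1.4,0]],
  ],
)

```text
t: 5.23
tcp_pos: [506.7, 143.2, 53.2]
ee_rot: [0.127, 0.712, 0.681, 0.118]
contact_force: [-0.0, 0.5, 0.7]
gripper_width: 0.1
```

>>> servo_tool(
  series=[
    [[0,0,0,0,4,1.4,0],[0,0,0,0,4,1.4,0]],
  ],
)

```text
t: 5.4
tcp_pos: [515.1, 142.9, 53.3]
ee_rot: [0.127, 0.712, 0.681, 0.118]
contact_force: [-0.6, -0.5, 0.3]
gripper_width: -0.0
```

```bash
python3 - <<'E'
from h import *
im,d=capture("side");cv2.imwrite("pics/s1.png",cv2.resize(im[130:330,130:400],None,fx=2.9,fy=2.9,interpolation=cv2.INTER_CUBIC))
P=cloud("side",d);X,Y,Z=P[...,0],P[...,1],P[...,2];q=P[(X>430)&(X<600)&(Z>40)&(Z<58)]
print([(y,q[abs(q[:,1]-y)<12][:,0].min().round(1)) for y in range(195,300,35)])
print(telemetry.get_obs()["contact_force"])
E
```

```text
[(195, np.float64(494.9)), (230, np.float64(498.8)), (265, np.float64(498.8))]
[0.27936763 0.4716456  0.50597994]
```

View pics/s1.png

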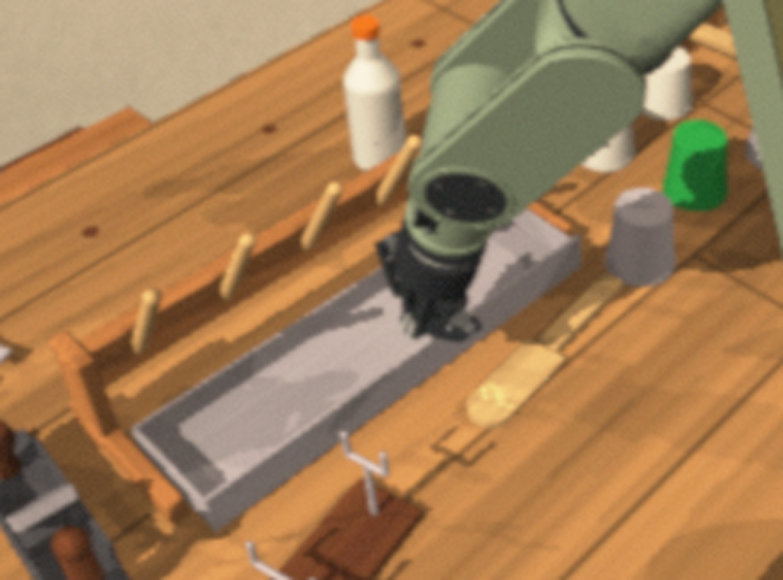

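The fingers appear over the panel and the tray hasn't moved. I'll check with depth and the wrist view.

```bash
python3 - <<'E'
from h import *
o=telemetry.get_obs();T=tool(o);tip=o["tcp_pos"]+T.apply([0,0,22]);print("tip",tip,"tip px",proj("side",tip),"panel top there",proj("side",[493,143,50]))
im,d=capture("side");P=cloud("side",d)
for v in range(232,252,3): print(v,[tuple(P[v,u].round(0).astype(int)) for u in (276,280,284,288)])
im,d=capture("wrist");cv2.imwrite("pics/w2.png",im)
E
```

```text
tip [523.69676654 142.65636739  32.91173688] tip px [[270.11538911 247.90721887]] panel top there [[277.13407329 249.36404398]]
232 [(np.int64(450), np.int64(177), np.int64(174)), (np.int64(443), np.int64(170), np.int64(174)), (np.int64(436), np.int64(163), np.int64(173)), (np.int64(439), np.int64(147), np.int64(159))]
235 [(np.int64(466), np.int64(164), np.int64(142)), (np.int64(459), np.int64(157), np.int64(141)), (np.int64(444), np.int64(157), np.int64(153)), (np.int64(443), np.int64(144), np.int64(143))]
238 [(np.int64(479), np.int64(155), np.int64(114)), (np.int64(478), np.int64(142), np.int64(105)), (np.int64(471), np.int64(134), np.int64(104)), (np.int64(438), np.int64(149), np.int64(140))]
241 [(np.int64(484), np.int64(152), np.int64(98)), (np.int64(471), np.int64(149), np.int64(104)), (np.int64(455), np.int64(149), np.int64(116)), (np.int64(437), np.int64(151), np.int64(130))]
244 [(np.int64(479), np.int64(157), np.int64(93)), (np.int64(463), np.int64(156), np.int64(105)), (np.int64(444), np.int64(159), np.int64(120)), (np.int64(431), np.int64(157), np.int64(128))]
247 [(np.int64(532), np.int64(114), np.int64(7)), (np.int64(496), np.int64(129), np.int64(46)), (np.int64(494), np.int64(116), np.int64(37)), (np.int64(429), np.int64(159), np.int64(121))]
250 [(np.int64(497), np.int64(144), np.int64(46)), (np.int64(495), np.int64(131), np.int64(36)), (np.int64(496), np.int64(116), np.int64(23)), (np.int64(494), np.int64(102), np.int64(12))]
```

View pics/w2.png

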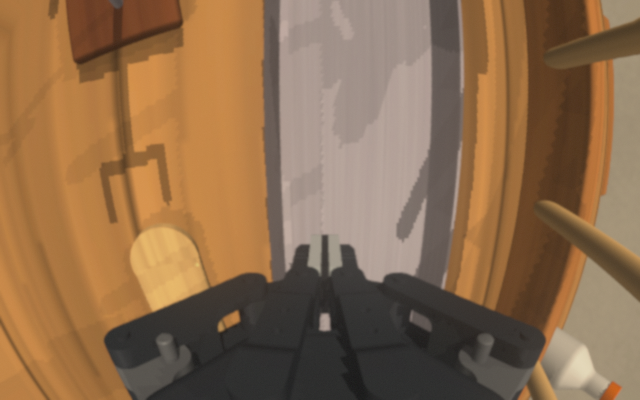

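```bash
python3 - <<'E'
from h import *
im,d=capture("side");P=cloud("side",d)
for v in range(234,254,2): print(v,[tuple(int(a) for a in P[v,u].round(0)) for u in range(262,278,3)])
cv2.imwrite("pics/s2.png",cv2.resize(im[200:275,230:330],None,fx=8,fy=8,interpolation=cv2.INTER_CUBIC))
im,d=capture("wrist");Pw=cloud("wrist",d)
for v in (236,245,260): print("w",v,[tuple(int(a) for a in Pw[v,u].round(0)) for u in (262,268,274,285,300,318,325,332)])
E
```

```text
234 [(602, 106, 7), (593, 102, 10), (510, 155, 108), (498, 155, 117), (477, 162, 137), (460, 166, 151)]
236 [(595, 112, 8), (586, 107, 10), (508, 158, 104), (499, 155, 108), (477, 162, 129), (469, 159, 133)]
238 [(589, 118, 8), (583, 111, 6), (521, 148, 80), (506, 150, 92), (482, 159, 116), (477, 153, 114)]
240 [(582, 123, 8), (574, 118, 10), (519, 151, 76), (501, 155, 91), (486, 156, 103), (480, 151, 103)]
242 [(575, 130, 10), (571, 122, 7), (516, 153, 71), (502, 154, 82), (488, 156, 94), (475, 156, 103)]
244 [(569, 135, 10), (561, 130, 12), (559, 121, 6), (501, 156, 77), (493, 152, 79), (473, 158, 98)]
246 [(563, 141, 11), (558, 134, 9), (551, 128, 9), (509, 151, 58), (499, 148, 63), (532, 110, 8)]
248 [(558, 145, 9), (551, 139, 9), (545, 133, 9), (540, 126, 7), (534, 121, 7), (494, 142, 54)]
250 [(553, 150, 8), (547, 143, 7), (540, 138, 8), (534, 132, 8), (496, 152, 52), (496, 142, 44)]
252 [(545, 157, 11), (540, 150, 10), (532, 145, 11), (497, 162, 52), (497, 152, 44), (497, 141, 35)]
w 236 [(491, 133, 1), (495, 133, 0), (496, 139, 17), (496, 151, 49), (515, 132, 7), (510, 153, 61), (513, 153, 62), (469, 210, 190)]
w 245 [(490, 127, 0), (494, 126, 0), (495, 132, 16), (496, 146, 49), (501, 150, 61), (506, 154, 72), (509, 154, 73), (512, 153, 73)]
w 260 [(489, 115, -1), (493, 115, -1), (495, 121, 13), (496, 137, 47), (497, 150, 75), (502, 154, 85), (504, 154, 86), (507, 154, 87)]
```

View pics/s2.png

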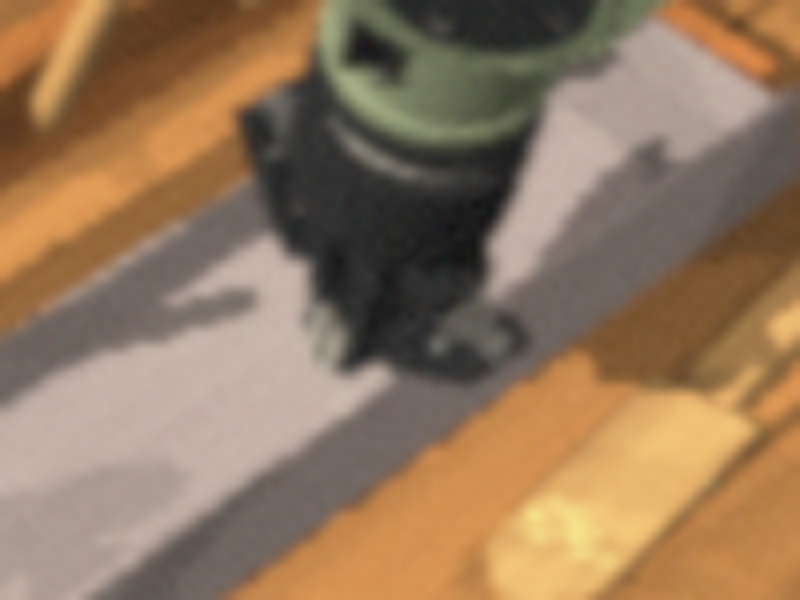

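Both depth views put the shut tips about 58 mm up. So they sit slightly behind the TCP and passed over the panel. I'll back off, go lower and push again.

>>> servo_tool(
  series=[
    [[0,0,0,0,-18,-6.6,0],[0,0,0,0,-18,-6.6,0],[0,0,0,0,-18,-6.6,0],[0,0,0,0,-18,-6.6,0],[0,0,0,0,-4,11,0],[0,0,0,0,-4,11,0],[0,0,0,0,0,0,0],[0,0,0,0,7.5,2.7,0],[0,0,0,0,7.5,2.7,0],[0,0,0,0,7.5,2.7,0],[0,0,0,0,5,1.8,0],[0,0,0,0,5,1.8,0],[0,0,0,0,4,1.5,0],[0,0,0,0,4,1.5,0],[0,0,0,0,4,1.5,0]],
  ],
)

```text
t: 6.9
tcp_pos: [485.7, 144.0, 30.1]
ee_rot: [0.127, 0.712, 0.681, 0.118]
contact_force: [0.6, 0.2, -0.2]
gripper_width: 0.4
```

>>> servo_tool(
  series=[
    [[0,0,0,0,4,1.5,0],[0,0,0,0,4,1.5,0]],
  ],
)

```text
t: 7.07
tcp_pos: [493.9, 143.5, 29.9]
ee_rot: [0.127, 0.712, 0.681, 0.118]
contact_force: [-2.3, -0.3, 1.5]
gripper_width: -0.3
```

>>> servo_tool(
  series=[
    [[0,0,0,0,5,1.8,0],[0,0,0,0,5,1.8,0],[0,0,0,0,5,1.8,0],[0,0,0,0,5,1.8,0],[0,0,0,0,5,1.8,0]],
  ],
)

```text
t: 7.48
tcp_pos: [520.9, 142.4, 29.9]
ee_rot: [0.127, 0.712, 0.681, 0.118]
contact_force: [-2.0, 1.4, -0.5]
gripper_width: -0.1
```

>>> servo_tool(
  series=[
    [[0,0,0,0,3,1.1,0],[0,0,0,0,2,0.7,0]],
  ],
)

```text
t: 7.65
tcp_pos: [526.2, 142.1, 29.9]
ee_rot: [0.127, 0.712, 0.68, 0.118]
contact_force: [-9.2, 3.5, 4.2]
gripper_width: 0.1
```

>>> servo_tool(
  series=[
    [[0,0,0,0,2,0.7,0],[0,0,0,0,2,0.7,0]],
  ],
)

```text
t: 7.82
tcp_pos: [526.5, 141.9, 29.7]
ee_rot: [0.126, 0.712, 0.681, 0.116]
contact_force: [-28.8, 12.3, 23.1]
gripper_width: -0.4
```

>>> servo_tool(
  series=[
    [[0,0,0,0,2,0.7,0],[0,0,0,0,2,0.7,0]],
  ],
)

```text
t: 7.98
tcp_pos: [526.6, 141.0, 29.0]
ee_rot: [0.125, 0.713, 0.681, 0.113]
contact_force: [-41.7, 15.2, 34.2]
gripper_width: 0.1
```

Stop felt at TCP x=526.6 with no further travel, so the tray is home. Backing off to a vertical view over the rest.

>>> servo_tool(
  series=[
    [[0,0,0,0,-20,-7.3,0],[0,0,0,0,-20,-7.3,0],[0,0,0,0,-20,-7.3,0],[0,0,0,0,10,-28,0.5],[0,0,0,0,10,-28,1],[0,0,0,0,10,-28,1],[0,0,0,0,10,-28,1],[0,0,0,0,10,-28,1],[0,0,0,0,10,-28,1],[0,0,0,0,10,-28,1],[0,0,0,0,10,-28,1],[0,0,0,0,10,-28,1],[5,0,0,0,0,0,1],[5,0,0,0,0,0,1],[5,0,0,0,0,0,1],[5,0,0,0,0,0,1],[0,0,0,26,-12,0,1],[0,0,0,26,-12,0,1],[0,0,0,26,-12,0,1],[0,0,0,0,0,0,1]],
  ],
)

```text
t: 9.65
tcp_pos: [435.9, 229.3, 297.6]
ee_rot: [0.001, 0.722, 0.692, -0.001]
contact_force: [-0.3, -0.0, -0.3]
gripper_width: 85.4
```

```bash
python3 - <<'E'
from h import *
o=telemetry.get_obs();print(o["t"],o["tcp_pos"],o["ee_rot"].round(3),o["joint_pos"].round(2))
im,d=capture("wrist");P=cloud("wrist",d);cv2.imwrite("pics/w3.png",im);np.savez("/tmp/w3.npz",im=im,P=P)
L=tool(o).inv().apply((P-o["tcp_pos"]).reshape(-1,3)).reshape(P.shape)
m=(abs(L[...,0])<30)&(abs(L[...,1])<80)&(L[...,2]>-60)&(L[...,2]<60)
q=L[m];print("finger pts",len(q),"max z",np.sort(q[:,2])[-30::6].round(1)); t=q[q[:,2]>q[:,2].max()-6];print(t[:12].round(1))
im,d=capture("side");Ps=cloud("side",d);X,Y,Z=Ps[...,0],Ps[...,1],Ps[...,2];q=Ps[(X>430)&(X<600)&(Z>40)&(Z<56)]
print([(y,q[abs(q[:,1]-y)<12][:,0].min().round(1)) for y in range(-50,250,35)])
E
```

```text
9.65 [435.90537164 229.26238504 297.60010903] [ 0.001  0.722  0.692 -0.001] [ 0.46  0.15  1.62 -0.    1.37  0.51]
finger pts 4427 max z [-17.  -17.  -16.6 -16.5 -16. ]
[[  8.9 -47.1 -20.5]
 [  8.9 -46.6 -20.4]
 [  8.7  49.8 -20.3]
 [  8.4  50.6 -19.7]
 [  8.7 -46.5 -20.9]
 [  8.2 -46.4 -19.9]
 [  8.2 -45.9 -19.8]
 [  8.  -45.6 -19.3]
 [  8.2 -44.9 -19.8]
 [  7.9 -44.7 -19. ]
 [  8.5 -43.7 -20.4]
 [  7.8 -43.8 -18.8]]
[(-50, np.float64(524.0)), (-15, np.float64(525.3)), (20, np.float64(526.3)), (55, np.float64(529.0)), (90, np.float64(529.3)), (125, np.float64(531.4)), (160, np.float64(532.1)), (195, np.float64(534.4)), (230, np.float64(534.9))]
```

View pics/w3.png

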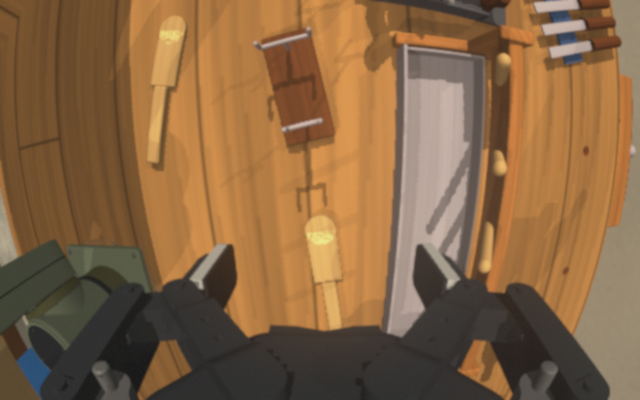

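Wrist view: rest foot centred at (298,90) with the handle fork at (302,125) and the blade fork at (283,40). The paddle blade tip is at (320,220). The tray front is now parallel and about 37 mm farther in, so home. The fingertips really stand about 26 mm behind their documented place. Measuring the rest, body and paddle next.

```bash
python3 - <<'E'
from h import *
z=np.load("/tmp/w3.npz");im,P=z["im"],z["P"];o=telemetry.get_obs()
L=tool(o).inv().apply((P-o["tcp_pos"]).reshape(-1,3)).reshape(P.shape)
for v in (330,345,360,380): print("body row",v,[tuple(int(a) for a in L[v,u].round(0)) for u in (290,320,350)])
print("bench",[P[a,b].round(1) for a,b in((180,250),(200,360),(240,280),(60,220))])
hsv=cv2.cvtColor(im,cv2.COLOR_BGR2HSV)
X,Y,Z=P[...,0],P[...,1],P[...,2]
box=(X>340)&(X<500)&(Y>200)&(Y<420)
foot=box&(Z>6)&(Z<18)&(hsv[...,2]<130)
q=P[foot];print("foot",[np.round(a,2) for a in cv2.minAreaRect(np.float32(q[:,:2]))],len(q),np.median(q[:,2]))
fk=box&(Z>40)&(Z<125);k,l,st,ce=cv2.connectedComponentsWithStats(fk.astype(np.uint8))
for i in range(1,k):
    if st[i,4]>8:
        q=P[l==i];r=cv2.minAreaRect(np.float32(q[:,:2]));print("fork",st[i],[np.round(a,1) for a in r],q[:,2].min().round(),q[:,2].max().round())
        t=q[q[:,2]>q[:,2].max()-10]
        j=np.argsort(q[:,0]);print("   ends",q[j[:6]].mean(0).round(1),q[j[-6:]].mean(0).round(1))
E
```

```text
body row 330 [(10, -9, -77), (11, -1, -78), (9, 8, -76)]
body row 345 [(11, -8, -85), (12, -1, -86), (11, 7, -85)]
body row 360 [(10, -8, -90), (11, -1, -90), (11, 7, -90)]
body row 380 [(12, -7, -98), (11, 0, -98), (12, 6, -98)]
bench [array([326.1, 206.9,   0.7]), array([488., 169.,   1.]), array([363.3, 109.9,   0.8]), array([ 2.921e+02,  3.895e+02, -1.000e-01])]
foot [array([404.53, 337.84]), array([ 68.43, 158.65]), np.float64(11.17)] 3743 12.141329921622855
fork [253  27  59  23 333] [array([395.1, 392.8]), array([70. ,  7.4]), np.float64(10.0)] 41.0 84.0
   ends [361.2 387.2  77.3] [429.2 398.   73.4]
fork [282 118  41  14 211] [array([415.7, 285.6]), array([44.6,  6.7]), np.float64(11.5)] 82.0 111.0
   ends [394.6 281.5 109. ] [437.1 289.  108.3]
```

```bash
cat >> h.py <<'E'
def cups():
    im,d=capture("top");P=cloud("top",d);hsv=cv2.cvtColor(im,cv2.COLOR_BGR2HSV);Z=P[...,2]
    m=((Z>55)&(Z<100)&(P[...,0]>250)&(P[...,0]<720)&(P[...,1]<-60)&(P[...,1]>-600)).astype(np.uint8)
    k,l,st,ce=cv2.connectedComponentsWithStats(m)
    for i in range(1,k):
        if st[i,4]>40:
            q=P[l==i];hi=np.percentile(q[:,2],85);t=q[q[:,2]>hi-7];c,r=cv2.minEnclosingCircle(np.float32(t[:,:2]))
            print("cup",np.round(c,1),"r",round(r,1),"h",hi.round(),"hsv",np.median(hsv[l==i],0))
UP=-0.5*RX+np.array([0,0,.866])
def hang(k,g,depth,start,off=25,til=12):
    "g: TCP height over mouth; depth: floor depth"
    O=ori(-2.3,30);tip=peg(k)
    pre=tip+(g+off)*UP;fin=tip-(depth-g)*UP
    O2=ori(-2.3,30-til);u2=-O2.apply([0,0,1]);fin2=tip-(depth-g)*u2
    print("pre",pre.round(),"fin",fin.round());plan([(pre,O),(fin,O),(fin2,O2)],start)
    print("  tilt shift in the start frame:",O.inv().apply(fin2-fin).round(1)," retreat 110 along -z")
E
python3 - <<'E'
from h import *
cups()
plan([((445,-124.5,200),ori(0,0)),((445,-124.5,20),ori(0,0)),((445,-100,330),ori(0,0))])
hang(4,20,76,((445,-100,330),ori(0,0)))
E
```

```text
cup [ 696.  -590.4] r 23.9 h 92.0 hsv [ 15. 137. 148.]
cup [ 682.9 -480. ] r 69.5 h 66.0 hsv [ 14. 163. 163.]
cup [ 604.4 -366.2] r 29.2 h 73.0 hsv [ 17.  37. 204.]
cup [ 596.4 -240.7] r 29.2 h 73.0 hsv [ 17.  38. 190.]
cup [ 474.1 -259.6] r 30.6 h 85.0 hsv [ 66. 172. 112.]
cup [ 446.  -124.8] r 30.3 h 85.0 hsv [  5.  27. 132.]
cup [ 442.8 -377.3] r 30.8 h 85.0 hsv [  5.  29. 113.]
cup [ 319.6 -300.2] r 30.3 h 84.0 hsv [ 17. 234. 217.]
turn 1 x [ 0.06  0.32 -2.58] | shift 12 x [-29.19   0.67   8.14] tot [-350.3    8.    97.7]
turn 0 x [0. 0. 0.] | shift 6 x [ 0.  0. 30.] tot [  0.   0. 180.]
turn 0 x [0. 0. 0.] | shift 10 x [  2.45   0.   -31.  ] tot [  24.5    0.  -310. ]
pre [567. 253. 247.] fin [617. 251. 160.]
turn 6 x [-5.   -0.1   0.37] | shift 12 x [29.79  4.3  10.47] tot [357.4  51.5 125.6]
turn 0 x [0. 0. 0.] | shift 4 x [ 0.    0.   25.25] tot [  0.   0. 101.]
turn 2 x [6. 0. 0.] | shift 1 x [ -0.   -11.64   1.23] tot [ -0.  -11.6   1.2]
  tilt shift in the start frame: [ -0.  -11.6  -1.2]  retreat 110 along -z
```

>>> servo_tool(
  series=[
    [[0,0.3,-2.6,-29.2,0.7,8.1,1],[0,0,0,-29.2,0.7,8.1,1],[0,0,0,-29.2,0.7,8.1,1],[0,0,0,-29.2,0.7,8.1,1],[0,0,0,-29.2,0.7,8.1,1],[0,0,0,-29.2,0.7,8.1,1],[0,0,0,-29.2,0.7,8.1,1],[0,0,0,-29.2,0.7,8.1,1],[0,0,0,-29.2,0.7,8.1,1],[0,0,0,-29.2,0.7,8.1,1],[0,0,0,-29.2,0.7,8.1,1],[0,0,0,-29.2,0.7,8.1,1],[0,0,0,0,0,25,1],[0,0,0,0,0,25,1],[0,0,0,0,0,0,1]],
  ],
)

```text
t: 11.05
tcp_pos: [440.2, -125.4, 146.9]
ee_rot: [-0.004, 0.708, 0.706, -0.002]
contact_force: [-1.7, 0.1, -1.3]
gripper_width: 85.5
```

```bash
python3 - <<'E'
from h import *
o=telemetry.get_obs();print(o["tcp_pos"],o["joint_pos"].round(2))
im,d=capture("wrist");cv2.imwrite("pics/w4.png",im);P=cloud("wrist",d)
q=P[(P[...,2]>70)&(P[...,2]<92)&(abs(P[...,0]-446)<45)&(abs(P[...,1]+125)<45)];c,r=cv2.minEnclosingCircle(np.float32(q[:,:2]));print(c,r,len(q),np.median(q[:,2]))
E
```

```text
[ 440.20316423 -125.42752535  146.8847656 ] [-0.3   0.21  1.94 -0.    1.   -0.3 ]
(448.8694152832031, -123.3246078491211) 30.86848258972168 5430 82.34808865683549
```

View pics/w4.png

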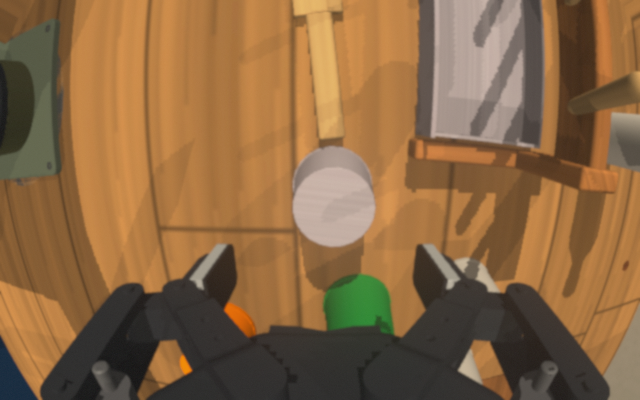

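Wrist view: steel cup top at (335,205), 3D centre (448.5,-123.5), about 8 mm off the jaw centre in x. I'll correct that and grasp.

>>> servo_tool(
  series=[
    [[0,0,0,2,8,0,1],[0,0,0,0,0,30,1],[0,0,0,0,0,30,1],[0,0,0,0,0,30,1],[0,0,0,0,0,20,1],[0,0,0,0,0,17,1],[0,0,0,0,0,0,0],[0,0,0,0,0,0,0],[0,0,0,0,0,0,0],[0,0,0,0,0,0,0],[0,0,0,0,0,0,0],[0,0,0,0,0,0,0],[0,0,0,0,0,0,0],[0,0,0,0,0,0,0]],
  ],
)

```text
t: 12.27
tcp_pos: [453.2, -123.0, 24.9]
ee_rot: [0.002, 0.707, 0.707, 0.001]
contact_force: [1.0, 0.1, 7.5]
gripper_width: 64.4
```

>>> servo_tool(
  series=[
    [[0,0,0,0,0,-15,0],[0,0,0,0,0,-31,0],[0,0,0,0,0,-31,0],[0,0,0,0,0,-31,0],[0,0,0,0,0,-31,0],[0,0,0,0,0,-31,0],[0,0,0,0,0,-31,0],[0,0,0,0,0,-31,0],[0,0,0,0,0,-31,0],[0,0,0,0,0,-31,0],[0,0,0,0,0,0,0]],
  ],
)

```text
t: 13.18
tcp_pos: [453.9, -123.3, 323.9]
ee_rot: [0.006, 0.707, 0.707, 0.003]
contact_force: [0.9, -0.7, -0.6]
gripper_width: 64.3
```

```bash
python3 - <<'E'
from h import *
o=telemetry.get_obs();print(o["tcp_pos"],o["ee_rot"],o["joint_pos"].round(2))
im,d=capture("wrist");cv2.imwrite("pics/w5.png",im)
hang(4,20,76,None)
E
```

```text
[ 453.93988138 -123.32943003  323.94745247] [0.00558113 0.7072884  0.70689683 0.00297377] [-0.29  0.1   1.62 -0.    1.42 -0.29]
pre [567. 253. 247.] fin [617. 251. 160.]
turn 5 x [-5.92 -0.1   0.45] | shift 13 x [29.24  3.74  8.72] tot [380.1  48.6 113.3]
turn 0 x [0. 0. 0.] | shift 4 x [ 0.    0.   25.25] tot [  0.   0. 101.]
turn 2 x [6. 0. 0.] | shift 1 x [ -0.   -11.64   1.23] tot [ -0.  -11.6   1.2]
  tilt shift in the start frame: [ -0.  -11.6  -1.2]  retreat 110 along -z
```

View pics/w5.png

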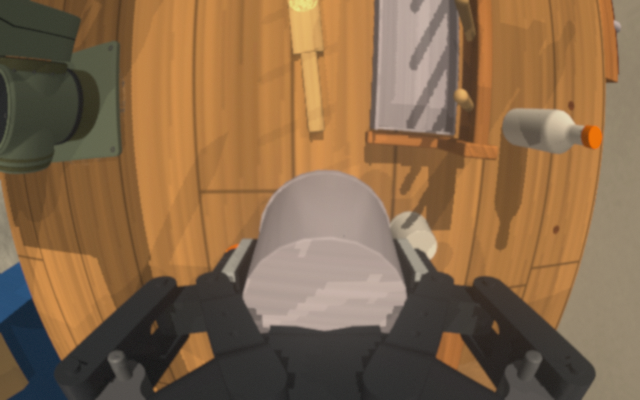

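Wrist view: the cup is held squarely between the pads with its closed end facing up. Moving to peg 4.

>>> servo_tool(
  series=[
    [[-5.9,0,0.4,0,0,0,0],[-5.9,0,0.4,0,0,0,0],[-5.9,0,0.4,0,0,0,0],[-5.9,0,0.4,0,0,0,0],[-5.9,0,0.4,0,0,0,0],[0,0,0,29.2,3.7,8.7,0],[0,0,0,29.2,3.7,8.7,0],[0,0,0,29.2,3.7,8.7,0],[0,0,0,29.2,3.7,8.7,0],[0,0,0,29.2,3.7,8.7,0],[0,0,0,29.2,3.7,8.7,0],[0,0,0,29.2,3.7,8.7,0],[0,0,0,29.2,3.7,8.7,0],[0,0,0,29.2,3.7,8.7,0],[0,0,0,29.2,3.7,8.7,0],[0,0,0,29.2,3.7,8.7,0],[0,0,0,29.2,3.7,8.7,0],[0,0,0,29.2,3.7,8.7,0],[0,0,0,0,0,0,0]],
  ],
)

```text
t: 14.82
tcp_pos: [561.9, 258.4, 242.6]
ee_rot: [0.179, 0.695, 0.673, 0.179]
contact_force: [0.2, 0.1, -0.4]
gripper_width: 64.2
```

```bash
python3 - <<'E'
from h import *
o=telemetry.get_obs();print(o["tcp_pos"],o["ee_rot"],o["joint_pos"].round(2))
im,d=capture("wrist");P=cloud("wrist",d);L=tool(o).inv().apply((P-o["tcp_pos"]).reshape(-1,3)).reshape(P.shape)
print("cup top z",[L[v,u].round(0) for v,u in((250,320),(270,310),(290,330),(300,300))])
hang(4,20,76,None)
im,d=capture("side");P=cloud("side",d);q=P[(P[...,0]>500)&(P[...,0]<640)&(P[...,1]>200)&(P[...,1]<300)&(P[...,2]>150)];print(q.min(0))
E
```

```text
[561.91174329 258.351208   242.62689908] [0.17858569 0.69484496 0.67321962 0.17908929] [ 0.55  0.19  1.81 -0.4   0.73  0.82]
cup top z [array([ 21.,  -1., -55.]), array([ 14.,  -4., -56.]), array([  6.,   2., -55.]), array([  2.,  -8., -55.])]
pre [567. 253. 247.] fin [617. 251. 160.]
turn 1 x [-0.77 -0.58  0.29] | shift 1 x [-2.86  7.09 -0.69] tot [-2.9  7.1 -0.7]
turn 0 x [0. 0. 0.] | shift 4 x [ 0.    0.   25.25] tot [  0.   0. 101.]
turn 2 x [6. 0. 0.] | shift 1 x [ -0.   -11.64   1.23] tot [ -0.  -11.6   1.2]
  tilt shift in the start frame: [ -0.  -11.6  -1.2]  retreat 110 along -z
[500.00456176 242.37077689 150.13748488]
```

>>> servo_tool(
  series=[
    [[-0.8,-0.6,0.3,-3,7,0,0],[0,0,0,0,0,20,0],[0,0,0,0,0,20,0],[0,0,0,0,0,20,0],[0,0,0,0,0,15,0],[0,0,0,0,0,10,0],[0,0,0,0,0,3,0],[0,0,0,0,0,0,0]],
  ],
)

```text
t: 15.58
tcp_pos: [612.2, 248.0, 173.1]
ee_rot: [0.188, 0.698, 0.667, 0.181]
contact_force: [0.6, 0.5, -0.8]
gripper_width: 64.4
```

>>> servo_tool(
  series=[
    [[0,0,0,0,0,3,0],[0,0,0,0,0,2,0],[0,0,0,0,0,0,0]],
  ],
)

```text
t: 15.83
tcp_pos: [614.8, 249.0, 169.7]
ee_rot: [0.188, 0.697, 0.667, 0.182]
contact_force: [-0.2, -0.1, -1.2]
gripper_width: 64.7
```

>>> servo_tool(
  series=[
    [[0,0,0,0,0,2,0],[0,0,0,0,0,2,0],[0,0,0,0,0,0,0]],
  ],
)

```text
t: 16.08
tcp_pos: [616.7, 249.0, 165.5]
ee_rot: [0.188, 0.697, 0.667, 0.181]
contact_force: [-0.1, -0.2, -0.9]
gripper_width: 64.5
```

>>> servo_tool(
  series=[
    [[0,0,0,0,0,2,0],[0,0,0,0,0,0,0]],
  ],
)

```text
t: 16.25
tcp_pos: [617.2, 249.1, 165.0]
ee_rot: [0.188, 0.698, 0.667, 0.182]
contact_force: [-8.4, -0.5, 6.7]
gripper_width: 64.6
```

>>> servo_tool(
  series=[
    [[0,0,0,0,0,2,0],[0,0,0,0,0,0,0]],
  ],
)

```text
t: 16.42
tcp_pos: [617.5, 249.2, 164.8]
ee_rot: [0.188, 0.698, 0.667, 0.182]
contact_force: [-16.6, -1.2, 16.4]
gripper_width: 64.8
```

Contact with the bottom felt at 16 N. Easing off, tilting a little towards hang, then releasing and withdrawing.

>>> servo_tool(
  series=[
    [[0,0,0,0,0,-2.5,0],[4,0,0,0,-3.5,-0.2,0],[4,0,0,0,-3.5,0,0],[4,0,0,0,-3.5,0.3,0],[0,0,0,0,0,0,0.8],[0,0,0,0,0,0,0.9],[0,0,0,0,0,0,1],[0,0,0,0,0,0,1],[0,0,0,0,0,0,1],[0,0,0,0,0,0,1],[0,0,0,0,0,0,1],[0,0,0,0,0,0,1]],
  ],
)

```text
t: 17.42
tcp_pos: [608.0, 249.4, 159.7]
ee_rot: [0.114, 0.713, 0.683, 0.111]
contact_force: [0.3, 0.0, 1.1]
gripper_width: 85.6
```

```bash
python3 - <<'E'
from h import *
o=telemetry.get_obs();T=tool(o);print(o["tcp_pos"],o["gripper_width"])
im,d=capture("wrist");cv2.imwrite("pics/w6.png",im);P=cloud("wrist",d);L=T.inv().apply((P-o["tcp_pos"]).reshape(-1,3)).reshape(P.shape)
print("cup top z",[L[v,u].round(0) for v,u in((240,320),(250,320),(270,310),(290,330),(300,300))])
E
```

```text
[608.01542281 249.38241819 159.66600048] 85.56979147919445
cup top z [array([ 28.,  -0., -57.]), array([ 24.,  -0., -56.]), array([ 18.,  -4., -57.]), array([  9.,   3., -55.]), array([  7.,  -7., -58.])]
```

View pics/w6.png

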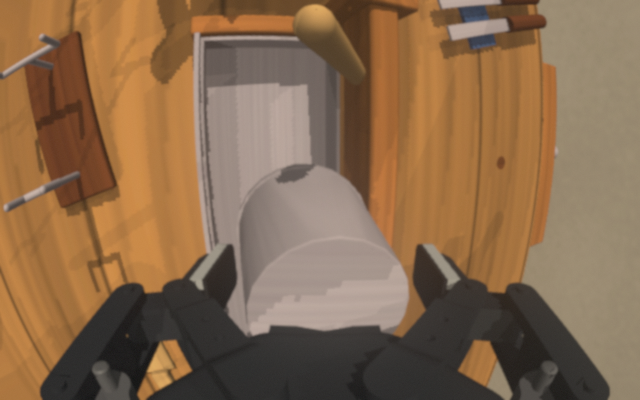

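Wrist view: the cup sits on peg 4, with the free peg 5 at (320,25) and both fingers clear of the cup. Withdrawing.

>>> servo_tool(
  series=[
    [[0,0,0,0,-4,-5,1],[0,0,0,0,0,-10,1],[0,0,0,0,0,-20,1],[0,0,0,0,0,-25,1],[0,0,0,0,0,-30,1],[0,0,0,0,0,-30,1],[6,0,0,0,0,0,1],[6,0,0,0,0,0,1],[6,0,0,0,0,0,1],[0,0,0,-30,0,0,1],[0,0,0,-30,0,0,1],[0,0,0,-30,0,0,1],[0,0,0,-30,0,0,1],[0,0,0,-30,0,0,1],[0,0,0,-30,0,0,1],[0,0,0,-30,0,0,1]],
  ],
)

```text
t: 18.8
tcp_pos: [557.1, 39.8, 272.9]
ee_rot: [0.002, 0.722, 0.692, 0.003]
contact_force: [1.0, 0.2, -0.5]
gripper_width: 85.2
```

```bash
cat >> h.py <<'E'
def hung(k,n="side"):
    "highest flat patch round peg k: cup top"
    im,d=capture(n);P=cloud(n,d);t=peg(k);q=P[(abs(P[...,0]-t[0]-5)<60)&(abs(P[...,1]-t[1])<46)&(P[...,2]>125)&(P[...,2]<245)]
    print("peg",k,n,len(q),"min",q.min(0).round(),"max",q.max(0).round(),"mean",q.mean(0).round(),"z>200 mean",q[q[:,2]>198].mean(0).round())
E
python3 - <<'E'
from h import *
cups();hung(4);
o=telemetry.get_obs();print(o["tcp_pos"],o["joint_pos"].round(2))
O=ori(0,0)
plan([((590,-200,260),O),((596.5,-240,130),O)])
E
```

```text
cup [ 694.2 -590.5] r 24.2 h 94.0 hsv [ 15. 137. 148.]
cup [ 682.9 -482.6] r 71.2 h 65.0 hsv [ 14. 163. 164.]
cup [ 605.1 -366.4] r 28.8 h 73.0 hsv [ 17.  38. 200.]
cup [ 596.2 -241.6] r 29.0 h 73.0 hsv [ 17.  39. 181.]
cup [ 474.7 -258.8] r 30.1 h 84.0 hsv [ 66. 172. 144.]
cup [ 441.2 -377.7] r 31.2 h 85.0 hsv [  5.  27. 167.]
cup [ 318.6 -299.5] r 30.4 h 84.0 hsv [ 17.  233.  217.5]
peg 4 side 987 min [563. 220. 128.] max [632. 290. 220.] mean [583. 260. 186.] z>200 mean [589. 254. 212.]
[557.08985476  37.55928289 273.02396839] [0.05 0.27 1.53 0.   1.34 0.09]
turn 1 x [ 0.37 -0.03 -2.74] | shift 8 x [-29.69   4.11   1.63] tot [-237.6   32.9   13. ]
turn 0 x [0. 0. 0.] | shift 5 x [-8.   1.3 26. ] tot [-40.    6.5 130. ]
```

>>> servo_tool(
  series=[
    [[0.4,0,-2.7,0,0,0,1],[0,0,0,-29.7,4.2,1.6,1],[0,0,0,-29.7,4.2,1.6,1],[0,0,0,-29.7,4.2,1.6,1],[0,0,0,-29.7,4.2,1.6,1],[0,0,0,-29.7,4.2,1.6,1],[0,0,0,-29.7,4.2,1.6,1],[0,0,0,-29.7,4.2,1.6,1],[0,0,0,-29.7,4.2,1.6,1],[0,0,0,-8,1.5,26,1],[0,0,0,-8,1.5,26,1],[0,0,0,-8,1.5,26,1],[0,0,0,-8,1.5,26,1],[0,0,0,-8,1.5,26,1],[0,0,0,0,0,0,1],[0,0,0,0,0,0,1]],
  ],
)

```text
t: 20.23
tcp_pos: [599.1, -235.3, 127.9]
ee_rot: [-0.003, 0.706, 0.708, -0.0]
contact_force: [0.2, 0.6, 0.9]
gripper_width: 85.4
```

```bash
cat >> h.py <<'E'
def wcup(x,y,h):
    o=telemetry.get_obs();im,d=capture("wrist");P=cloud("wrist",d)
    q=P[(P[...,2]>h-8)&(P[...,2]<h+10)&(abs(P[...,0]-x)<42)&(abs(P[...,1]-y)<42)];c,r=cv2.minEnclosingCircle(np.float32(q[:,:2]))
    print("wrist cup",np.round(c,1),round(r,1),len(q),"tcp",o["tcp_pos"].round(1),"shift",tool(o).inv().apply(np.array([c[0],c[1],o["tcp_pos"][2]])-o["tcp_pos"]).round(1))
E
python3 -c "
from h import *
wcup(598,-240,68)"
```

```text
wrist cup [ 598.3 -241.3] 28.8 4918 tcp [ 599.1 -235.3  127.9] shift [-6.  -0.8 -0. ]
```

>>> servo_tool(
  series=[
    [[0,0,0,-6,-1,0,1],[0,0,0,0,0,30,1],[0,0,0,0,0,30,1],[0,0,0,0,0,30,1],[0,0,0,0,0,16,1],[0,0,0,0,0,10,1],[0,0,0,0,0,0,1],[0,0,0,0,0,0,0],[0,0,0,0,0,0,0],[0,0,0,0,0,0,0],[0,0,0,0,0,0,0],[0,0,0,0,0,0,0],[0,0,0,0,0,0,0],[0,0,0,0,0,0,0]],
  ],
)

```text
t: 21.45
tcp_pos: [599.7, -242.5, 15.5]
ee_rot: [0.001, 0.706, 0.708, 0.001]
contact_force: [-1.1, 0.3, 5.8]
gripper_width: 61.6
```

>>> servo_tool(
  series=[
    [[0,0,0,0,0,-12,0],[0,0,0,0,0,-31,0],[0,0,0,0,0,-31,0],[0,0,0,0,0,-31,0],[0,0,0,0,0,-31,0],[0,0,0,0,0,-31,0],[0,0,0,0,0,-31,0],[0,0,0,0,0,-31,0],[0,0,0,0,0,-31,0],[0,0,0,0,0,-31,0],[0,0,0,0,-16,0,0],[0,0,0,0,-16,0,0],[0,0,0,0,0,0,0],[0,0,0,0,0,0,0]],
  ],
)

```text
t: 22.62
tcp_pos: [566.4, -242.5, 305.4]
ee_rot: [-0.0, 0.706, 0.708, 0.001]
contact_force: [-0.5, 0.1, -1.1]
gripper_width: 61.3
```

```bash
cat >> h.py <<'E'
def held():
    o=telemetry.get_obs();im,d=capture("wrist");P=cloud("wrist",d);L=tool(o).inv().apply((P-o["tcp_pos"]).reshape(-1,3)).reshape(P.shape)
    w=L[250:310,290:350].reshape(-1,3);print("held top z",np.median(w[:,2]).round(1),"tcp",o["tcp_pos"].round(1),"w",o["gripper_width"].round(1),"j",o["joint_pos"].round(2))
E
python3 -c "
from h import *
held();hang(3,12,64,None)"
```

```text
Traceback (most recent call last):
  File "h.py", line 59, in held
    w=L[250:310,290:350].reshape(-1,3);print("held top z",np.median(w[:,2]).round(1),"tcp",o["tcp_pos"].round(1),"w",o["gripper_width"].round(1),"j",o["joint_pos"].round(2))
                                                                                                                     ^^^^^^^^^^^^^^^^^^^^^^^^
AttributeError: 'float' object has no attribute 'round'
```

```bash
sed -i 's/o\["gripper_width"\].round(1)/round(o["gripper_width"],1)/' h.py; python3 -c "
from h import *
held();hang(3,16,64,None)"
```

```text
held top z -52.2 tcp [ 566.9 -242.5  304.6] w 61.3 j [-0.42  0.35  1.33  0.    1.46 -0.43]
pre [565. 158. 244.] fin [609. 156. 166.]
turn 6 x [-5.   -0.13  0.4 ] | shift 13 x [30.76 -3.54  3.33] tot [399.9 -46.1  43.3]
turn 0 x [0. 0. 0.] | shift 3 x [ 0.    0.   29.67] tot [ 0.  0. 89.]
turn 2 x [6. 0. 0.] | shift 1 x [-0.   -9.98  1.05] tot [ -0.  -10.    1.1]
  tilt shift in the start frame: [ -0. -10.  -1.]  retreat 110 along -z
```

>>> servo_tool(
  series=[
    [[-5,-0.1,0.4,0,0,0,0],[-5,-0.1,0.4,0,0,0,0],[-5,-0.1,0.4,0,0,0,0],[-5,-0.1,0.4,0,0,0,0],[-5,-0.1,0.4,0,0,0,0],[-5,-0.1,0.4,0,0,0,0],[0,0,0,30.8,-3.5,0,0],[0,0,0,30.8,-3.5,0,0],[0,0,0,30.8,-3.5,0,0],[0,0,0,30.8,-3.5,0,0],[0,0,0,30.8,-3.5,0,0],[0,0,0,30.8,-3.5,0,0],[0,0,0,30.8,-3.5,0,0],[0,0,0,30.8,-3.5,0,0],[0,0,0,30.8,-3.5,0,0],[0,0,0,30.8,-3.5,0,0],[0,0,0,30.8,-3.5,0,0],[0,0,0,30.8,-3.5,22,0],[0,0,0,30.8,-3.5,22,0],[0,0,0,0,0,0,0]],
  ],
)

```text
t: 24.38
tcp_pos: [564.5, 163.1, 239.2]
ee_rot: [0.183, 0.696, 0.672, 0.178]
contact_force: [-0.5, 0.0, -1.9]
gripper_width: 61.1
```

```bash
python3 -c "
from h import *
held();hang(3,16,64,None)"
```

```text
held top z -53.6 tcp [564.5 163.1 239.2] w 61.1 j [ 0.37  0.13  1.9  -0.32  0.65  0.61]
pre [565. 158. 244.] fin [609. 156. 166.]
turn 1 x [-0.41 -0.2   0.23] | shift 1 x [-3.34  1.98 -2.2 ] tot [-3.3  2.  -2.2]
turn 0 x [0. 0. 0.] | shift 3 x [ 0.    0.   29.67] tot [ 0.  0. 89.]
turn 2 x [6. 0. 0.] | shift 1 x [-0.   -9.98  1.05] tot [ -0.  -10.    1.1]
  tilt shift in the start frame: [ -0. -10.  -1.]  retreat 110 along -z
```

>>> servo_tool(
  series=[
    [[-0.4,-0.2,0.2,-4,2,0,0],[0,0,0,0,0,20,0],[0,0,0,0,0,20,0],[0,0,0,0,0,20,0],[0,0,0,0,0,15,0],[0,0,0,0,0,5,0],[0,0,0,0,0,3,0],[0,0,0,0,0,0,0]],
  ],
)

```text
t: 25.1
tcp_pos: [608.7, 151.7, 173.7]
ee_rot: [0.189, 0.698, 0.667, 0.181]
contact_force: [-0.3, 0.8, -0.7]
gripper_width: 61.1
```

>>> servo_tool(
  series=[
    [[0,0,0,0,0,2,0],[0,0,0,0,0,2,0],[0,0,0,0,0,0,0]],
  ],
)

```text
t: 25.35
tcp_pos: [610.4, 152.5, 170.2]
ee_rot: [0.188, 0.697, 0.667, 0.182]
contact_force: [0.2, 0.2, -0.3]
gripper_width: 61.5
```

>>> servo_tool(
  series=[
    [[0,0,0,0,0,2,0],[0,0,0,0,0,0,0]],
  ],
)

```text
t: 25.52
tcp_pos: [611.3, 152.6, 168.0]
ee_rot: [0.188, 0.697, 0.667, 0.181]
contact_force: [-0.2, 0.1, -0.8]
gripper_width: 61.4
```

>>> servo_tool(
  series=[
    [[0,0,0,0,0,2,0],[0,0,0,0,0,0,0]],
  ],
)

```text
t: 25.68
tcp_pos: [611.9, 152.6, 167.3]
ee_rot: [0.188, 0.698, 0.667, 0.182]
contact_force: [-8.8, 0.3, 8.8]
gripper_width: 61.7
```

Contact felt (12 N). Release and withdraw as before.

>>> servo_tool(
  series=[
    [[0,0,0,0,0,-1.5,0],[4,0,0,0,-3.3,-0.2,0],[4,0,0,0,-3.3,0,0],[4,0,0,0,-3.3,0.3,0],[0,0,0,0,0,0,0.8],[0,0,0,0,0,0,0.9],[0,0,0,0,0,0,1],[0,0,0,0,0,0,1],[0,0,0,0,0,0,1],[0,0,0,0,0,0,1],[0,0,0,0,0,0,1],[0,0,0,0,-4,-5,1],[0,0,0,0,0,-10,1],[0,0,0,0,0,-20,1],[0,0,0,0,0,-25,1],[0,0,0,0,0,-30,1],[0,0,0,0,0,-35,1],[6,0,0,0,0,0,1],[6,0,0,0,0,0,1],[6,0,0,0,0,0,1]],
  ],
)

```text
t: 27.35
tcp_pos: [559.1, 155.0, 284.0]
ee_rot: [0.001, 0.722, 0.692, 0.003]
contact_force: [0.3, -1.0, -1.3]
gripper_width: 85.8
```

```bash
python3 - <<'E'
from h import *
cups();hung(4);hung(3)
o=telemetry.get_obs();print(o["tcp_pos"],o["joint_pos"].round(2))
O=ori(0,0)
plan([((590,-330,270),O),((607,-366,125),O)])
E
```

```text
cup [ 695.5 -591.5] r 23.7 h 92.0 hsv [ 15. 137. 149.]
cup [ 686.8 -483.3] r 71.8 h 65.0 hsv [ 14. 163. 164.]
cup [ 604.6 -367. ] r 28.7 h 73.0 hsv [ 17.  38. 201.]
cup [ 475.1 -258.8] r 30.3 h 85.0 hsv [ 66. 172. 154.]
cup [ 442.4 -378.1] r 30.3 h 85.0 hsv [  5.  27. 166.]
cup [ 318.6 -299.9] r 30.1 h 85.0 hsv [ 17. 233. 218.]
peg 4 side 989 min [562. 219. 128.] max [630. 290. 220.] mean [583. 260. 185.] z>200 mean [589. 253. 212.]
peg 3 side 757 min [557. 126. 144.] max [623. 194. 220.] mean [579. 166. 189.] z>200 mean [584. 159. 212.]
[560.77818492 154.38956362 280.20513652] [ 0.25  0.3   1.46 -0.    1.37  0.29]
turn 1 x [ 0.37 -0.07 -2.57] | shift 15 x [-32.29   1.95   0.68] tot [-484.4   29.2   10.2]
turn 0 x [0. 0. 0.] | shift 5 x [-7.2  3.4 29. ] tot [-36.  17. 145.]
```

>>> servo_tool(
  series=[
    [[0.4,0,-2.6,0,0,0,1],[0,0,0,-34.6,2,0.7,1],[0,0,0,-34.6,2,0.7,1],[0,0,0,-34.6,2,0.7,1],[0,0,0,-34.6,2,0.7,1],[0,0,0,-34.6,2,0.7,1],[0,0,0,-34.6,2,0.7,1],[0,0,0,-34.6,2,0.7,1],[0,0,0,-34.6,2,0.7,1],[0,0,0,-34.6,2,0.7,1],[0,0,0,-34.6,2,0.7,1],[0,0,0,-34.6,2,0.7,1],[0,0,0,-34.6,2,0.7,1],[0,0,0,-34.6,2,0.7,1],[0,0,0,-34.6,2,0.7,1],[0,0,0,-9,5,36,1],[0,0,0,-9,5,36,1],[0,0,0,-9,4,36,1],[0,0,0,-9,3,36,1],[0,0,0,0,0,0,1]],
  ],
)

```text
t: 29.17
tcp_pos: [600.7, -363.6, 117.8]
ee_rot: [-0.008, 0.707, 0.707, -0.002]
contact_force: [-1.7, 0.9, -1.3]
gripper_width: 85.6
```

```bash
python3 -c "
from h import *
wcup(607,-366,68)"
```

```text
wrist cup [ 608.2 -366.5] 29.1 5481 tcp [ 600.7 -363.6  117.8] shift [-2.9  7.5 -0.1]
```

>>> servo_tool(
  series=[
    [[0,0,0,-2,3,0,1],[0,0,0,0,0,0,1],[0,0,0,0,0,0,1]],
  ],
)

```text
t: 29.47
tcp_pos: [609.7, -367.8, 129.5]
ee_rot: [0.002, 0.706, 0.708, 0.001]
contact_force: [-0.7, -0.2, -0.5]
gripper_width: 85.3
```

```bash
python3 -c "
from h import *
wcup(607,-366,68)"
```

```text
wrist cup [ 605.6 -366.6] 28.8 4885 tcp [ 609.7 -367.8  129.5] shift [ 1.2 -4.1 -0. ]
```

Settled now: shift (1,-3) and descend 117.

>>> servo_tool(
  series=[
    [[0,0,0,1,-3,0,1],[0,0,0,0,0,30,1],[0,0,0,0,0,30,1],[0,0,0,0,0,30,1],[0,0,0,0,0,17,1],[0,0,0,0,0,10,1],[0,0,0,0,0,0,1],[0,0,0,0,0,0,0],[0,0,0,0,0,0,0],[0,0,0,0,0,0,0],[0,0,0,0,0,0,0],[0,0,0,0,0,0,0],[0,0,0,0,0,0,0],[0,0,0,0,0,0,0]],
  ],
)

```text
t: 30.68
tcp_pos: [606.5, -367.3, 11.8]
ee_rot: [0.001, 0.707, 0.708, 0.0]
contact_force: [-0.9, 1.4, 6.2]
gripper_width: 63.5
```

>>> servo_tool(
  series=[
    [[0,0,0,0,0,-12,0],[0,0,0,0,0,-31,0],[0,0,0,0,0,-31,0],[0,0,0,0,0,-31,0],[0,0,0,0,0,-31,0],[0,0,0,0,0,-31,0],[0,0,0,0,0,-31,0],[0,0,0,0,0,-31,0],[0,0,0,0,0,-31,0],[0,0,0,0,0,-31,0],[0,0,0,0,-20,0,0],[0,0,0,0,-20,0,0],[0,0,0,0,0,0,0],[0,0,0,0,0,0,0],[0,0,0,0,0,0,0]],
  ],
)

```text
t: 31.93
tcp_pos: [565.7, -366.7, 300.4]
ee_rot: [-0.001, 0.707, 0.708, 0.0]
contact_force: [0.4, -0.5, -0.9]
gripper_width: 63.1
```

```bash
python3 -c "
from h import *
held();hang(2,16,64,None)"
```

```text
held top z -56.1 tcp [ 565.7 -366.7  300.4] w 63.1 j [-0.59  0.45  1.18  0.    1.51 -0.59]
pre [561.  63. 244.] fin [606.  61. 166.]
turn 6 x [-5.01 -0.12  0.39] | shift 14 x [30.65 -3.38  2.7 ] tot [429.1 -47.3  37.8]
turn 0 x [0. 0. 0.] | shift 3 x [ 0.    0.   29.67] tot [ 0.  0. 89.]
turn 2 x [6. 0. 0.] | shift 1 x [-0.   -9.98  1.05] tot [ -0.  -10.    1.1]
  tilt shift in the start frame: [ -0. -10.  -1.]  retreat 110 along -z
```

>>> servo_tool(
  series=[
    [[-5,-0.1,0.4,0,0,0,0],[-5,-0.1,0.4,0,0,0,0],[-5,-0.1,0.4,0,0,0,0],[-5,-0.1,0.4,0,0,0,0],[-5,-0.1,0.4,0,0,0,0],[-5,-0.1,0.4,0,0,0,0],[0,0,0,33,-3.6,0,0],[0,0,0,33,-3.6,0,0],[0,0,0,33,-3.6,0,0],[0,0,0,33,-3.6,0,0],[0,0,0,33,-3.6,0,0],[0,0,0,33,-3.6,0,0],[0,0,0,33,-3.6,0,0],[0,0,0,33,-3.6,0,0],[0,0,0,33,-3.6,0,0],[0,0,0,33,-3.6,0,0],[0,0,0,33,-3.6,0,0],[0,0,0,33,-3.6,19,0],[0,0,0,33,-3.6,19,0],[0,0,0,0,0,0,0]],
  ],
)

```text
t: 33.65
tcp_pos: [560.8, 68.2, 240.6]
ee_rot: [0.182, 0.696, 0.671, 0.178]
contact_force: [0.5, 1.0, -1.3]
gripper_width: 63.0
```

>>> servo_tool(
  series=[
    [[0,0,0,0,0,0,0],[0,0,0,0,0,0,0]],
  ],
)

```text
t: 33.82
tcp_pos: [561.9, 63.2, 244.4]
ee_rot: [0.185, 0.697, 0.669, 0.179]
contact_force: [0.3, -0.7, -0.6]
gripper_width: 63.3
```

```bash
python3 -c "
from h import *
held();hang(2,12,64,None)"
```

```text
held top z -56.5 tcp [561.9  63.2 244.4] w 63.3 j [ 0.14  0.08  1.95 -0.16  0.6   0.29]
pre [563.  63. 240.] fin [608.  61. 163.]
turn 1 x [-0.07 -0.06 -0.14] | shift 1 x [ 0.42 -1.55  4.76] tot [ 0.4 -1.5  4.8]
turn 0 x [0. 0. 0.] | shift 3 x [ 0.    0.   29.67] tot [ 0.  0. 89.]
turn 2 x [6. 0. 0.] | shift 1 x [ -0.   -10.81   1.14] tot [ -0.  -10.8   1.1]
  tilt shift in the start frame: [ -0.  -10.8  -1.1]  retreat 110 along -z
```

>>> servo_tool(
  series=[
    [[0,0,0,0,-1,10,0],[0,0,0,0,0,20,0],[0,0,0,0,0,20,0],[0,0,0,0,0,20,0],[0,0,0,0,0,12,0],[0,0,0,0,0,4,0],[0,0,0,0,0,2,0],[0,0,0,0,0,0,0],[0,0,0,0,0,0,0]],
  ],
)

```text
t: 34.62
tcp_pos: [604.9, 61.0, 168.6]
ee_rot: [0.186, 0.697, 0.668, 0.18]
contact_force: [-0.3, -1.0, -0.7]
gripper_width: 63.0
```

>>> servo_tool(
  series=[
    [[0,0,0,0,0,2,0],[0,0,0,0,0,2,0],[0,0,0,0,0,0,0]],
  ],
)

```text
t: 34.87
tcp_pos: [606.6, 61.2, 164.5]
ee_rot: [0.186, 0.697, 0.669, 0.18]
contact_force: [-0.2, 0.2, -1.8]
gripper_width: 62.8
```

>>> servo_tool(
  series=[
    [[0,0,0,0,0,2,0],[0,0,0,0,0,0,0]],
  ],
)

```text
t: 35.03
tcp_pos: [607.7, 61.2, 163.0]
ee_rot: [0.186, 0.697, 0.669, 0.18]
contact_force: [-2.2, -0.3, 2.7]
gripper_width: 63.2
```

Contact begins here. One more mm, then release and withdraw.

>>> servo_tool(
  series=[
    [[0,0,0,0,0,1,0],[0,0,0,0,0,-0.5,0],[4,0,0,0,-3.5,-0.2,0],[4,0,0,0,-3.5,0,0],[4,0,0,0,-3.5,0.3,0],[0,0,0,0,0,0,0.8],[0,0,0,0,0,0,0.9],[0,0,0,0,0,0,1],[0,0,0,0,0,0,1],[0,0,0,0,0,0,1],[0,0,0,0,0,0,1],[0,0,0,0,-4,-5,1],[0,0,0,0,0,-10,1],[0,0,0,0,0,-20,1],[0,0,0,0,0,-25,1],[0,0,0,0,0,-30,1],[0,0,0,0,0,-35,1],[6,0,0,0,0,0,1],[6,0,0,0,0,0,1],[6,0,0,0,0,0,1]],
  ],
)

```text
t: 36.7
tcp_pos: [555.7, 63.2, 278.6]
ee_rot: [-0.001, 0.721, 0.693, 0.001]
contact_force: [0.7, 0.7, -0.9]
gripper_width: 85.4
```

```bash
python3 - <<'E'
from h import *
cups();hung(4);hung(3);hung(2)
o=telemetry.get_obs();print(o["tcp_pos"],o["joint_pos"].round(2))
O=ori(0,0)
plan([((500,-330,280),O),((444.5,-377,135),O)])
E
```

```text
cup [ 695.4 -587.7] r 22.6 h 93.0 hsv [ 15. 137. 149.]
cup [ 683.4 -481.6] r 72.2 h 65.0 hsv [ 14. 163. 164.]
cup [ 474.4 -258. ] r 30.5 h 85.0 hsv [ 66. 172. 143.]
cup [ 442.4 -377.6] r 30.1 h 84.0 hsv [  5.  27. 167.]
cup [ 318.6 -300.1] r 30.6 h 84.0 hsv [ 17. 233. 218.]
peg 4 side 984 min [562. 219. 125.] max [653. 290. 220.] mean [583. 260. 185.] z>200 mean [589. 254. 212.]
peg 3 side 756 min [559. 127. 143.] max [625. 194. 219.] mean [579. 166. 189.] z>200 mean [584. 160. 211.]
peg 2 side 678 min [552.  34. 140.] max [619.  96. 220.] mean [573.  73. 189.] z>200 mean [578.  67. 211.]
[556.07549782  62.86781922 274.83510967] [0.09 0.27 1.52 0.   1.35 0.13]
turn 1 x [-0.05 -0.11 -2.38] | shift 13 x [-30.22  -4.31  -0.4 ] tot [-392.9  -56.1   -5.2]
turn 0 x [0. 0. 0.] | shift 5 x [ -9.4 -11.1  29. ] tot [-47.  -55.5 145. ]
```

>>> servo_tool(
  series=[
    [[0,0,-2.4,0,0,0,1],[0,0,0,-32.8,-4.7,-0.4,1],[0,0,0,-32.8,-4.7,-0.4,1],[0,0,0,-32.8,-4.7,-0.4,1],[0,0,0,-32.8,-4.7,-0.4,1],[0,0,0,-32.8,-4.7,-0.4,1],[0,0,0,-32.8,-4.7,-0.4,1],[0,0,0,-32.8,-4.7,-0.4,1],[0,0,0,-32.8,-4.7,-0.4,1],[0,0,0,-32.8,-4.7,-0.4,1],[0,0,0,-32.8,-4.7,-0.4,1],[0,0,0,-32.8,-4.7,-0.4,1],[0,0,0,-32.8,-4.7,-0.4,1],[0,0,0,-9.4,-11,29,1],[0,0,0,-9.4,-11,29,1],[0,0,0,-9.4,-11,29,1],[0,0,0,-9.4,-11,29,1],[0,0,0,-9.4,-11,29,1],[0,0,0,0,0,0,1],[0,0,0,0,0,0,1]],
  ],
)

```text
t: 38.57
tcp_pos: [443.4, -376.3, 133.8]
ee_rot: [-0.002, 0.707, 0.707, 0.0]
contact_force: [0.2, 0.5, 0.7]
gripper_width: 85.4
```

>>> servo_tool(
  series=[
    [[0,0,0,0,0,0,1],[0,0,0,0,0,0,1]],
  ],
)

```text
t: 38.73
tcp_pos: [446.3, -377.6, 136.6]
ee_rot: [0.001, 0.707, 0.708, 0.0]
contact_force: [0.3, -0.0, 0.5]
gripper_width: 85.5
```

```bash
python3 -c "
from h import *
wcup(444,-377,80)"
```

```text
wrist cup [ 442.4 -377.7] 30.7 5785 tcp [ 446.3 -377.6  136.6] shift [-0.1 -3.9 -0. ]
```

>>> servo_tool(
  series=[
    [[0,0,0,0,-3.5,0,1],[0,0,0,0,0,30,1],[0,0,0,0,0,30,1],[0,0,0,0,0,30,1],[0,0,0,0,0,16,1],[0,0,0,0,0,10,1],[0,0,0,0,0,0,1],[0,0,0,0,0,0,0],[0,0,0,0,0,0,0],[0,0,0,0,0,0,0],[0,0,0,0,0,0,0],[0,0,0,0,0,0,0],[0,0,0,0,0,0,0],[0,0,0,0,0,0,0]],
  ],
)

```text
t: 39.95
tcp_pos: [442.0, -378.0, 20.5]
ee_rot: [0.0, 0.707, 0.707, 0.0]
contact_force: [-1.3, 0.6, 6.1]
gripper_width: 66.4
```

>>> servo_tool(
  series=[
    [[0,0,0,0,0,-12,0],[0,0,0,0,0,-31,0],[0,0,0,0,0,-31,0],[0,0,0,0,0,-31,0],[0,0,0,0,0,-31,0],[0,0,0,0,0,-31,0],[0,0,0,0,0,-31,0],[0,0,0,0,0,-31,0],[0,0,0,0,0,-31,0],[0,0,0,0,0,-31,0],[0,0,0,0,0,0,0],[0,0,0,0,0,0,0],[0,0,0,0,0,0,0]],
  ],
)

```text
t: 41.03
tcp_pos: [441.2, -377.4, 308.7]
ee_rot: [-0.002, 0.707, 0.707, 0.0]
contact_force: [-0.8, -0.3, -2.5]
gripper_width: 65.7
```

```bash
python3 -c "
from h import *
held();hang(1,22,76,None)"
```

```text
held top z -58.9 tcp [ 441.2 -377.4  308.7] w 65.7 j [-0.73  0.29  1.4   0.    1.45 -0.73]
pre [554. -32. 249.] fin [605. -34. 161.]
turn 6 x [-5.03 -0.14  0.37] | shift 12 x [29.13  4.71  8.41] tot [349.6  56.5 100.9]
turn 0 x [0. 0. 0.] | shift 4 x [ 0.    0.   25.25] tot [  0.   0. 101.]
turn 2 x [6. 0. 0.] | shift 1 x [ -0.   -11.23   1.18] tot [ -0.  -11.2   1.2]
  tilt shift in the start frame: [ -0.  -11.2  -1.2]  retreat 110 along -z
```

>>> servo_tool(
  series=[
    [[-5,-0.1,0.4,0,0,0,0],[-5,-0.1,0.4,0,0,0,0],[-5,-0.1,0.4,0,0,0,0],[-5,-0.1,0.4,0,0,0,0],[-5,-0.1,0.4,0,0,0,0],[-5,-0.1,0.4,0,0,0,0],[0,0,0,29.1,4.7,8.4,0],[0,0,0,29.1,4.7,8.4,0],[0,0,0,29.1,4.7,8.4,0],[0,0,0,29.1,4.7,8.4,0],[0,0,0,29.1,4.7,8.4,0],[0,0,0,29.1,4.7,8.4,0],[0,0,0,29.1,4.7,8.4,0],[0,0,0,29.1,4.7,8.4,0],[0,0,0,29.1,4.7,8.4,0],[0,0,0,29.1,4.7,8.4,0],[0,0,0,29.1,4.7,8.4,0],[0,0,0,29.1,4.7,8.4,0],[0,0,0,0,0,0,0],[0,0,0,0,0,0,0]],
  ],
)

```text
t: 42.75
tcp_pos: [554.2, -31.0, 248.3]
ee_rot: [0.183, 0.697, 0.67, 0.178]
contact_force: [0.3, 0.1, -2.3]
gripper_width: 65.8
```

>>> servo_tool(
  series=[
    [[0,0,0,0,0,0,0],[0,0,0,0,0,0,0]],
  ],
)

```text
t: 42.92
tcp_pos: [554.7, -33.7, 250.1]
ee_rot: [0.185, 0.698, 0.668, 0.179]
contact_force: [1.4, 0.5, -1.6]
gripper_width: 65.9
```

```bash
python3 -c "
from h import *
held();hang(1,21,76,None)"
```

```text
held top z -59.4 tcp [554.7 -33.7 250.1] w 65.9 j [-0.1   0.05  1.96  0.05  0.61 -0.09]
pre [555. -32. 248.] fin [605. -34. 160.]
turn 1 x [-0.15 -0.03 -0.26] | shift 1 x [ 2.05 -1.39  2.12] tot [ 2.  -1.4  2.1]
turn 0 x [0. 0. 0.] | shift 4 x [ 0.    0.   25.25] tot [  0.   0. 101.]
turn 2 x [6. 0. 0.] | shift 1 x [ -0.   -11.44   1.2 ] tot [ -0.  -11.4   1.2]
  tilt shift in the start frame: [ -0.  -11.4  -1.2]  retreat 110 along -z
```

>>> servo_tool(
  series=[
    [[0,0,0,2,-1,10,0],[0,0,0,0,0,20,0],[0,0,0,0,0,20,0],[0,0,0,0,0,20,0],[0,0,0,0,0,16,0],[0,0,0,0,0,6,0],[0,0,0,0,0,3,0],[0,0,0,0,0,0,0],[0,0,0,0,0,0,0]],
  ],
)

```text
t: 43.72
tcp_pos: [602.1, -33.0, 168.5]
ee_rot: [0.186, 0.698, 0.668, 0.18]
contact_force: [-0.3, 0.1, -0.7]
gripper_width: 65.9
```

>>> servo_tool(
  series=[
    [[0,0,0,0,0,2,0],[0,0,0,0,0,2,0],[0,0,0,0,0,0,0]],
  ],
)

```text
t: 43.97
tcp_pos: [603.9, -32.7, 164.9]
ee_rot: [0.186, 0.698, 0.668, 0.18]
contact_force: [-0.2, 0.2, -1.6]
gripper_width: 65.4
```

>>> servo_tool(
  series=[
    [[0,0,0,0,0,2,0],[0,0,0,0,0,0,0]],
  ],
)

```text
t: 44.13
tcp_pos: [604.9, -32.7, 162.8]
ee_rot: [0.185, 0.698, 0.668, 0.18]
contact_force: [-0.7, -0.4, -1.5]
gripper_width: 66.1
```

>>> servo_tool(
  series=[
    [[0,0,0,0,0,2,0],[0,0,0,0,0,0,0]],
  ],
)

```text
t: 44.3
tcp_pos: [606.1, -32.8, 161.0]
ee_rot: [0.185, 0.698, 0.668, 0.18]
contact_force: [-0.5, 0.4, -0.7]
gripper_width: 65.6
```

>>> servo_tool(
  series=[
    [[0,0,0,0,0,2,0],[0,0,0,0,0,0,0]],
  ],
)

```text
t: 44.47
tcp_pos: [606.6, -32.8, 160.5]
ee_rot: [0.186, 0.698, 0.668, 0.18]
contact_force: [-8.7, 1.0, 8.7]
gripper_width: 65.9
```

>>> servo_tool(
  series=[
    [[0,0,0,0,0,-1.5,0],[4,0,0,0,-3.5,-0.2,0],[4,0,0,0,-3.5,0,0],[4,0,0,0,-3.5,0.3,0],[0,0,0,0,0,0,0.8],[0,0,0,0,0,0,0.9],[0,0,0,0,0,0,1],[0,0,0,0,0,0,1],[0,0,0,0,0,0,1],[0,0,0,0,0,0,1],[0,0,0,0,0,0,1],[0,0,0,0,-4,-5,1],[0,0,0,0,0,-10,1],[0,0,0,0,0,-20,1],[0,0,0,0,0,-25,1],[0,0,0,0,0,-30,1],[0,0,0,0,0,-35,1],[6,0,0,0,0,0,1],[6,0,0,0,0,0,1],[6,0,0,0,0,0,1]],
  ],
)

```text
t: 46.13
tcp_pos: [554.0, -30.9, 277.2]
ee_rot: [-0.001, 0.722, 0.692, 0.001]
contact_force: [0.5, -0.3, -0.7]
gripper_width: 85.6
```

>>> servo_tool(
  series=[
    [[0,0,0,10,-29,0,1],[0,0,0,10,-29,0,1],[0,0,0,10,-29,0,1],[0,0,0,10,-29,0,1],[0,0,0,0,0,0,1],[0,0,0,0,0,0,1],[0,0,0,0,0,0,1]],
  ],
)

```text
t: 46.72
tcp_pos: [440.9, 13.8, 274.9]
ee_rot: [-0.001, 0.722, 0.692, 0.001]
contact_force: [-0.2, -0.2, -0.2]
gripper_width: 85.1
```

```bash
python3 - <<'E'
from h import *
o=telemetry.get_obs();print(o["tcp_pos"],o["ee_rot"])
im,d=capture("wrist");P=cloud("wrist",d);np.savez("/tmp/w7.npz",im=im,P=P);cv2.imwrite("pics/w7.png",im)
X,Y,Z=P[...,0],P[...,1],P[...,2]
m=(X>370)&(X<480)&(Y>-110)&(Y<160)&(Z>4.5)&(Z<30);m=cv2.morphologyEx(m.astype(np.uint8),cv2.MORPH_OPEN,np.ones((3,3)))
k,l,st,ce=cv2.connectedComponentsWithStats(m);i=1+st[1:,4].argmax();q=P[l==i];print(st[i],[np.round(a,1) for a in cv2.minAreaRect(np.float32(q[:,:2]))])
for y in range(-95,150,12):
    s=q[abs(q[:,1]-y)<3]
    if len(s): print(y,s[:,0].min().round(1),s[:,0].max().round(1),np.median(s[:,2]).round(1))
for k in(1,2,3,4):hung(k)
E
```

```text
[440.90074516  13.81210424 274.92472181] [-6.05531206e-04  7.21758506e-01  6.92143419e-01  1.33416282e-03]
[ 291   65   48  169 4290] [array([435.1,  36.7]), array([ 47.1, 232. ]), np.float64(5.4)]
-71 433.6 457.5 13.7
-59 432.8 457.8 13.7
-47 431.9 455.4 13.6
-35 431.1 454.5 13.8
-23 428.9 453.6 13.7
-11 428.2 452.6 13.7
1 427.5 450.4 14.0
13 426.8 449.5 13.9
25 424.7 448.7 13.9
37 413.2 447.8 12.9
49 412.3 456.5 8.0
61 409.1 454.3 8.0
73 408.2 453.4 8.2
85 407.5 452.6 7.9
97 406.8 451.9 8.2
109 404.8 451.1 8.1
121 403.9 449.0 8.1
133 403.3 448.1 8.2
145 409.0 444.5 8.1
peg 1 side 750 min [551. -66. 130.] max [619.   5. 221.] mean [573. -20. 184.] z>200 mean [578. -27. 212.]
peg 2 side 684 min [551.  35. 140.] max [612.  98. 219.] mean [573.  74. 188.] z>200 mean [577.  68. 211.]
peg 3 side 754 min [558. 128. 143.] max [625. 193. 219.] mean [579. 166. 189.] z>200 mean [584. 159. 211.]
peg 4 side 983 min [562. 220. 128.] max [631. 290. 221.] mean [583. 260. 186.] z>200 mean [589. 254. 212.]
```

View pics/w7.png

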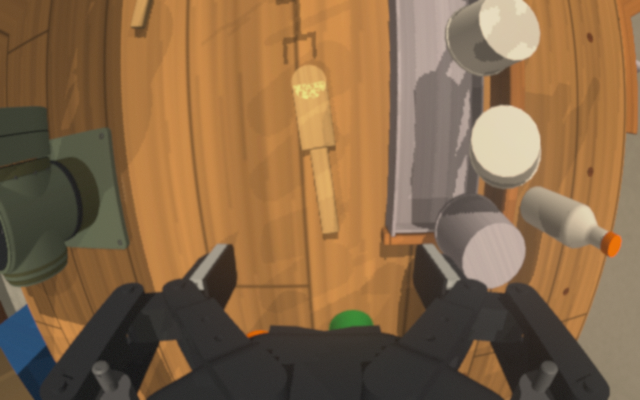

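The wrist view shows all three visible cups well down on their pegs. The paddle is at (315,150) with the blade up-image (+y): origin (435,40), heading 95.3°. I'll grasp the handle 30 mm behind the origin.

```bash
python3 -c "
from h import *
O=ori(5.3,0);plan([((437.8,10.1,60),O),((437.8,10.1,10),O)])"
```

```text
turn 2 x [-0.05 -0.08 -3.87] | shift 7 x [-0.46 -0.5  30.54] tot [ -3.2  -3.5 213.8]
turn 0 x [0. 0. 0.] | shift 2 x [ 0.  0. 25.] tot [ 0.  0. 50.]
```

>>> servo_tool(
  series=[
    [[0,0,-3.9,0,0,0,0.5],[0,0,-3.9,0,0,0,0.5],[0,0,0,-0.5,-0.5,30.5,0.5],[0,0,0,-0.5,-0.5,30.5,0.5],[0,0,0,-0.5,-0.5,30.5,0.5],[0,0,0,-0.5,-0.5,30.5,0.5],[0,0,0,-0.5,-0.5,30.5,0.5],[0,0,0,-0.5,-0.5,30.5,0.5],[0,0,0,-0.5,-0.5,30.5,0.5],[0,0,0,0,0,25,0.5],[0,0,0,0,0,17,0.5],[0,0,0,0,0,0,0.5],[0,0,0,0,0,0,0.5],[0,0,0,0,0,0,0.5]],
  ],
)

```text
t: 48.13
tcp_pos: [437.9, 10.7, 19.1]
ee_rot: [-0.001, 0.673, 0.74, 0.001]
contact_force: [-0.1, 0.6, 0.2]
gripper_width: 42.8
```

```bash
python3 - <<'E'
from h import *
o=telemetry.get_obs();print(o["tcp_pos"],o["ee_rot"],o["gripper_width"],o["contact_force"])
im,d=capture("wrist");P=cloud("wrist",d);L=tool(o).inv().apply((P-o["tcp_pos"]).reshape(-1,3)).reshape(P.shape)
m=(abs(L[...,0])<14)&(abs(L[...,1])>16)&(abs(L[...,1])<45)&(P[...,2]>4)&(L[...,2]>-60);q=L[m];print("tips",len(q),np.sort(q[:,2])[-40::8].round(1))
s=P[(P[...,2]>10)&(P[...,2]<17)&(P[...,1]>20)&(P[...,1]<34)&(abs(P[...,0]-437)<30)];print("handle x at y27",s[:,0].min(),s[:,0].max(),len(s))
E
```

```text
[437.8944605   10.73923075  19.14129464] [-0.00098062  0.6731497   0.73950483  0.00106153] 42.823066215633254 [-0.13796582  0.58955518  0.24139068]
tips 6472 [-7.6 -7.3 -6.8 -6.3 -6. ]
handle x at y27 423.6734202982584 448.9005542994383 1206
```

>>> servo_tool(
  series=[
    [[0,0,0,0,0,10,0.5],[0,0,0,0,0,7,0.5],[0,0,0,0,0,4,0.5],[0,0,0,0,0,0,0.5],[0,0,0,0,0,0,0],[0,0,0,0,0,0,0],[0,0,0,0,0,0,0],[0,0,0,0,0,0,0],[0,0,0,0,0,0,0],[0,0,0,0,0,0,0]],
  ],
)

```text
t: 49.02
tcp_pos: [437.1, 10.9, -2.0]
ee_rot: [-0.001, 0.673, 0.74, 0.001]
contact_force: [-0.3, -0.2, 5.3]
gripper_width: 22.2
```

>>> servo_tool(
  series=[
    [[0,0,0,0,0,-20,0],[0,0,0,0,0,-30,0],[0,0,0,0,0,-30,0],[0,0,0,0,0,-30,0],[0,0,0,0,0,-30,0],[0,0,0,0,0,-30,0],[0,0,0,0,0,-30,0],[0,0,0,0,0,0,0],[0,0,0,0,0,0,0],[0,0,0,0,0,0,0]],
  ],
)

```text
t: 49.85
tcp_pos: [436.2, 10.3, 196.6]
ee_rot: [-0.002, 0.673, 0.74, -0.0]
contact_force: [-0.0, 0.5, -0.5]
gripper_width: 22.6
```

```bash
python3 - <<'E'
from h import *
o=telemetry.get_obs();print(o["tcp_pos"],o["ee_rot"],o["joint_pos"].round(2))
im,d=capture("wrist");P=cloud("wrist",d);cv2.imwrite("pics/w8.png",im);L=tool(o).inv().apply((P-o["tcp_pos"]).reshape(-1,3)).reshape(P.shape)
m=(L[...,0]>12)&(L[...,0]<160)&(abs(L[...,1])<32)&(L[...,2]>-60)&(L[...,2]<40);q=L[m]
for x in range(15,150,10):
    s=q[abs(q[:,0]-x)<3]
    if len(s): print(x,s[:,1].min().round(1),s[:,1].max().round(1),np.median(s[:,2]).round(1),len(s))
E
```

```text
[436.20221761  10.32368977 196.59969684] [-2.18761565e-03  6.73081856e-01  7.39564757e-01 -2.49790215e-05] [-0.    0.13  1.91  0.    1.11 -0.1 ]
15 -22.1 22.1 -15.8 828
25 -11.3 12.5 -15.4 740
35 -22.5 23.4 -9.6 1297
45 -22.2 23.5 -9.6 1328
55 -22.4 23.1 -9.6 1416
65 -22.7 23.4 -9.5 1415
75 -22.6 23.5 -9.5 1417
85 -22.6 23.6 -9.5 1395
95 -22.5 23.0 -9.5 1334
105 -22.8 23.1 -9.5 1291
115 -22.9 23.3 -9.4 1241
```

View pics/w8.png

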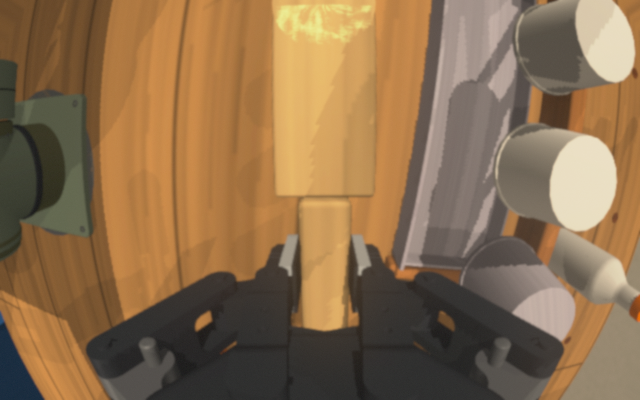

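Wrist view: the handle is square in the jaws, the junction is at about (325,197), and the blade is straight ahead. Computing the placing move.

```bash
cat >> h.py <<'E'
RO=np.array([405.2,338.5,72.]);RH=101.0
def ptool(up=0):
    h=np.radians(RH);a=np.radians(14);H=np.array([np.cos(h),np.sin(h),0]);x=np.cos(a)*H-np.sin(a)*np.array([0,0,1.]);y=np.array([np.sin(h),-np.cos(h),0])
    Q=R.from_matrix(np.stack([x,y,np.cross(x,y)],1));return RO+[0,0,up]-Q.apply([PX,.4,-1.6]),Q
PX=30
E
python3 - <<'E'
import h
from h import *
o=telemetry.get_obs();im,d=capture("wrist");P=cloud("wrist",d);L=tool(o).inv().apply((P-o["tcp_pos"]).reshape(-1,3)).reshape(P.shape)
s=L[(abs(abs(L[...,1])-18)<3)&(abs(L[...,2]+9.5)<4)&(L[...,0]>20)&(L[...,0]<60)];print("blade starts x",np.percentile(s[:,0],[0,1,3]))
p1,Q=ptool(48);p0,_=ptool(0);print(p1,p0);
plan([(o["tcp_pos"],ori(11,0)),(p1+[0,0,60],Q),(p1,Q),(p0,Q)])
E
```

```text
blade starts x [29.43193887 29.73078203 30.68003344]
[410.43544111 309.4696532  125.70518371] [410.43544111 309.4696532   77.70518371]
turn 1 x [-0.27 -0.21 -5.61] | shift 1 x [-0.    0.03 -0.19] tot [-0.   0.  -0.2]
turn 3 x [ 0.   -4.67  0.  ] | shift 10 x [29.22  3.21 -6.22] tot [292.2  32.1 -62.2]
turn 0 x [0. 0. 0.] | shift 2 x [ 7.26 -0.   29.11] tot [14.5 -0.  58.2]
turn 0 x [0. 0. 0.] | shift 2 x [ 5.81 -0.   23.29] tot [11.6 -0.  46.6]
```

>>> servo_tool(
  series=[
    [[-0.3,-0.2,-5.6,0,0,0,0],[0,-4.7,0,0,0,0,0],[0,-4.7,0,0,0,0,0],[0,-4.6,0,0,0,0,0],[0,0,0,29.2,3.2,-6.2,0],[0,0,0,29.2,3.2,-6.2,0],[0,0,0,29.2,3.2,-6.2,0],[0,0,0,29.2,3.2,-6.2,0],[0,0,0,29.2,3.2,-6.2,0],[0,0,0,29.2,3.2,-6.2,0],[0,0,0,29.2,3.2,-6.2,0],[0,0,0,29.2,3.2,-6.2,0],[0,0,0,29.2,3.2,-6.2,0],[0,0,0,29.2,3.2,-6.2,0],[0,0,0,0,0,0,0],[0,0,0,0,0,0,0],[0,0,0,0,0,0,0],[0,0,0,0,0,0,0]],
  ],
)

```text
t: 51.45
tcp_pos: [411.3, 308.0, 186.3]
ee_rot: [0.095, 0.632, 0.765, -0.077]
contact_force: [-0.2, -0.5, -0.3]
gripper_width: 22.2
```

```bash
python3 - <<'E'
from h import *
o=telemetry.get_obs();print(o["tcp_pos"],o["ee_rot"].round(3),o["joint_pos"].round(2),o["gripper_width"])
p1,Q=ptool(48);p0,_=ptool(0);plan([(p1,Q),(p0,Q)])
im,d=capture("wrist");P=cloud("wrist",d);X,Y,Z=P[...,0],P[...,1],P[...,2]
m=(X>340)&(X<460)&(Y>250)&(Y<430)&(Z>45)&(Z<114)
L=tool(o).inv().apply((P-o["tcp_pos"]).reshape(-1,3)).reshape(P.shape)
m&=(L[...,2]>8)
k,l,st,ce=cv2.connectedComponentsWithStats(m.astype(np.uint8))
for i in range(1,k):
    if st[i,4]>10: q=P[l==i];print(st[i],q.mean(0).round(1),q.min(0).round(1),q.max(0).round(1),"tool y",L[l==i][:,1].min().round(1),L[l==i][:,1].max().round(1))
E
```

```text
[411.32588957 308.01416069 186.26053074] [ 0.095  0.632  0.765 -0.077] [ 0.75  0.32  1.7  -0.22  1.26  0.64] 22.185004331824672
turn 1 x [ 0.12  0.11 -0.09] | shift 2 x [ 8.1  -0.3  29.18] tot [16.2 -0.6 58.4]
turn 0 x [0. 0. 0.] | shift 2 x [ 5.81 -0.   23.29] tot [11.6 -0.  46.6]
[293 197   7  13  73] [394.3 285.2 106.3] [392.  281.3  98.8] [396.6 287.1 111.4] tool y -23.7 -18.9
[348 197   5   9  19] [435.5 293.5 103.1] [433.8 292.3  97.5] [436.8 294.7 110. ] tool y 19.2 21.9
```

Fork ends lie symmetric about the paddle (tool y -19 and +19). Lowering.

>>> servo_tool(
  series=[
    [[0,0,0,8.1,-0.5,29.2,0],[0,0,0,8.1,-0.5,29.2,0],[0,0,0,4,0,16,0],[0,0,0,3,0,12,0],[0,0,0,2,0,8,0],[0,0,0,1,0,4,0],[0,0,0,0,0,0,0],[0,0,0,0,0,0,0]],
  ],
)

```text
t: 52.17
tcp_pos: [411.2, 310.7, 85.7]
ee_rot: [0.096, 0.632, 0.765, -0.076]
contact_force: [-0.4, 0.3, -0.3]
gripper_width: 22.5
```

>>> servo_tool(
  series=[
    [[0,0,0,0.5,0,2,0],[0,0,0,0.5,0,2,0],[0,0,0,0,0,0,0]],
  ],
)

```text
t: 52.42
tcp_pos: [410.8, 310.8, 81.1]
ee_rot: [0.096, 0.632, 0.766, -0.076]
contact_force: [0.0, 0.0, -1.3]
gripper_width: 22.4
```

>>> servo_tool(
  series=[
    [[0,0,0,0.5,0,2,0],[0,0,0,0,0,0,0],[0,0,0,0,0,0,0]],
  ],
)

```text
t: 52.67
tcp_pos: [410.8, 310.7, 78.9]
ee_rot: [0.096, 0.632, 0.766, -0.076]
contact_force: [-0.3, 1.0, -0.6]
gripper_width: 22.4
```

>>> servo_tool(
  series=[
    [[0,0,0,0.2,0,1,0],[0,0,0,0,0,0,0]],
  ],
)

```text
t: 52.83
tcp_pos: [410.9, 310.7, 77.9]
ee_rot: [0.096, 0.632, 0.766, -0.076]
contact_force: [-0.6, -0.7, 0.5]
gripper_width: 22.1
```

>>> servo_tool(
  series=[
    [[0,0,0,0.2,0,1,0],[0,0,0,0,0,0,0]],
  ],
)

```text
t: 53.0
tcp_pos: [411.0, 310.7, 77.5]
ee_rot: [0.096, 0.632, 0.766, -0.076]
contact_force: [0.1, -0.5, 3.3]
gripper_width: 22.4
```

>>> servo_tool(
  series=[
    [[0,0,0,0.2,0,1,0],[0,0,0,0,0,0,0]],
  ],
)

```text
t: 53.17
tcp_pos: [411.0, 310.7, 77.3]
ee_rot: [0.096, 0.632, 0.766, -0.076]
contact_force: [-1.7, -1.1, 10.3]
gripper_width: 22.5
```

Seated. Releasing and withdrawing.

>>> servo_tool(
  series=[
    [[0,0,0,0,0,-1,0],[0,0,0,0,0,0,0.3],[0,0,0,0,0,0,0.4],[0,0,0,0,0,0,0.6],[0,0,0,0,0,0,0.6],[0,0,0,0,0,0,0.6],[0,0,0,0,0,-10,0.6],[0,0,0,0,0,-20,0.6],[0,0,0,0,0,-30,0.6],[0,0,0,0,0,-35,0.6],[0,0,0,0,0,-35,0.6],[0,0,0,0,0,-35,0.6],[0,0,0,-35,0,-5,0.6],[0,0,0,-35,0,-5,0.6],[0,0,0,-35,-10,-5,0.6],[0,0,0,-35,-10,-5,0.6],[0,0,0,-35,-10,-5,0.6],[0,0,0,-35,-10,0,0.6],[0,0,0,-35,-10,0,0.6],[0,0,0,0,0,0,0.6]],
  ],
)

```text
t: 54.83
tcp_pos: [396.3, 108.6, 323.3]
ee_rot: [0.097, 0.634, 0.764, -0.076]
contact_force: [-0.5, 0.1, 0.3]
gripper_width: 51.1
```

>>> servo_tool(
  series=[
    [[0,0,0,-35,0,5,0.6],[0,0,0,-35,0,5,0.6],[0,0,0,-35,0,5,0.6],[0,0,0,-35,0,5,0.6],[0,0,0,-35,0,5,0.6],[0,0,0,-35,0,5,0.6],[0,0,0,0,0,0,0.6],[0,0,0,0,0,0,0.6]],
  ],
)

```text
t: 55.5
tcp_pos: [437.4, -95.0, 342.4]
ee_rot: [0.095, 0.633, 0.764, -0.076]
contact_force: [0.1, -0.2, 0.5]
gripper_width: 51.3
```

```bash
python3 - <<'E'
from h import *
o=telemetry.get_obs();print(o["t"],o["tcp_pos"],o["contact_force"])
for k in(1,2,3,4):hung(k)
im,d=capture("side");P=cloud("side",d);cv2.imwrite("pics/sf.png",cv2.resize(im[120:350,120:440],None,fx=2.5,fy=2.5,interpolation=cv2.INTER_CUBIC))
it,dt=capture("top");T=cloud("top",dt);X,Y,Z=T[...,0],T[...,1],T[...,2];cv2.imwrite("pics/tf.png",cv2.resize(it[110:300,170:490],None,fx=2.5,fy=2.5,interpolation=cv2.INTER_CUBIC))
m=(X>360)&(X<460)&(Y>200)&(Y<470)&(Z>40)&(Z<130);q=T[m];print("paddle",[np.round(a,1) for a in cv2.minAreaRect(np.float32(q[:,:2]))])
for y in range(225,460,25):
    s=q[abs(q[:,1]-y)<6]
    if len(s):print(y,s.min(0).round(),s.max(0).round(),np.median(s[:,2]).round(1))
X,Y,Z=P[...,0],P[...,1],P[...,2];q=P[(X>430)&(X<600)&(Z>40)&(Z<56)]
print("tray",[(y,q[abs(q[:,1]-y)<12][:,0].min().round(1)) for y in range(-50,250,50)])
cups()
E
```

```text
55.5 [437.42029356 -95.03186258 342.44527599] [ 0.14426013 -0.24898693  0.45878906]
peg 1 side 749 min [550. -65. 130.] max [618.   5. 220.] mean [573. -20. 184.] z>200 mean [578. -27. 212.]
peg 2 side 680 min [552.  36. 138.] max [617.  97. 219.] mean [573.  73. 189.] z>200 mean [577.  67. 211.]
peg 3 side 754 min [558. 127. 143.] max [625. 193. 221.] mean [579. 166. 189.] z>200 mean [584. 160. 211.]
peg 4 side 987 min [562. 220. 127.] max [631. 290. 220.] mean [583. 260. 186.] z>200 mean [589. 254. 212.]
paddle [array([398.9, 334.9]), array([ 65.6, 226.3]), np.float64(4.4)]
225 [415. 223. 101.] [437. 231. 120.] 112.4
250 [412. 244. 106.] [433. 253. 116.] 110.0
275 [392. 270.  86.] [430. 281. 111.] 103.7
300 [403. 294.  90.] [424. 305. 102.] 95.0
325 [396. 319.  80.] [421. 331.  99.] 91.9
350 [380. 345.  72.] [427. 356.  88.] 78.5
375 [377. 370.  62.] [421. 381.  82.] 70.9
400 [370. 394.  55.] [427. 405.  85.] 66.1
425 [367. 419.  51.] [411. 430.  67.] 60.8
450 [382. 444.  47.] [401. 447.  60.] 53.0
tray [(-50, np.float64(524.2)), (0, np.float64(523.4)), (50, np.float64(527.8)), (100, np.float64(528.3)), (150, np.float64(532.9)), (200, np.float64(533.8))]
cup [ 693.6 -591.6] r 23.5 h 92.0 hsv [ 15. 136. 148.]
cup [ 683.9 -482.9] r 71.3 h 65.0 hsv [ 14. 163. 163.]
cup [ 474.7 -258.9] r 30.6 h 84.0 hsv [ 66. 172. 153.]
cup [ 318.4 -299.3] r 31.0 h 85.0 hsv [ 17. 233. 217.]
```

View pics/sf.png

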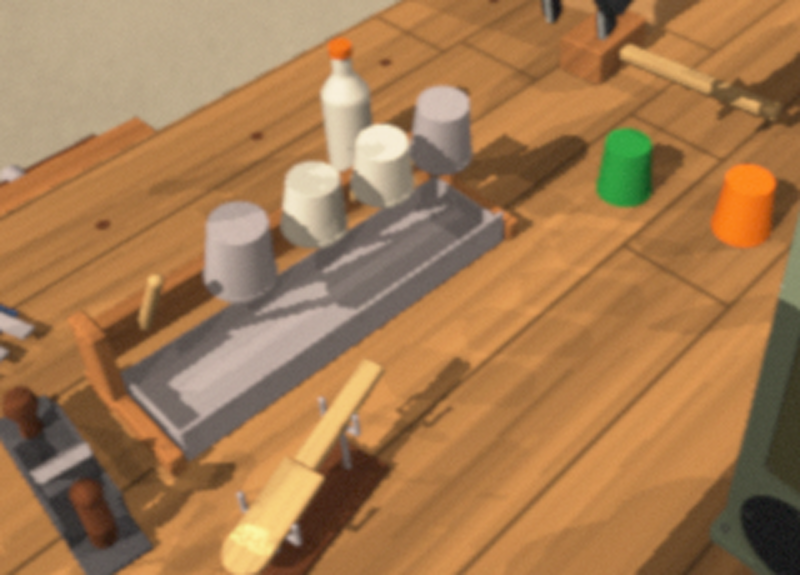

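View pics/tf.png

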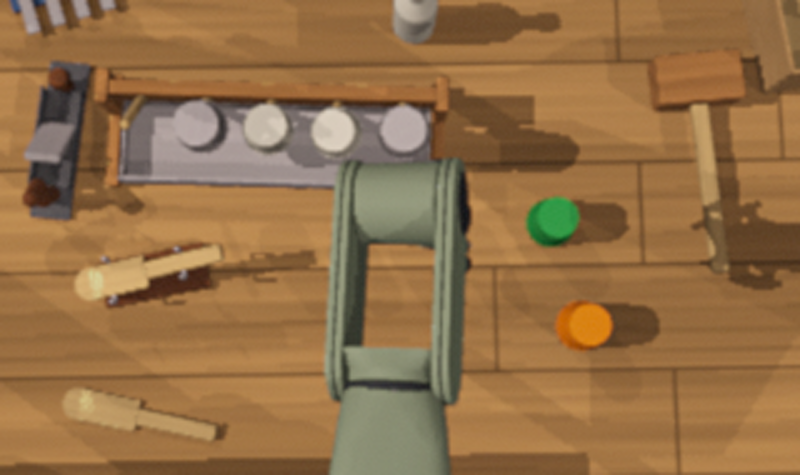

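The side view shows four cups down on pegs 1–4, the paddle in both forks with its blade low, and the tray home. The top view agrees, and the decoys and bystanders haven't moved. Handing in.

```bash
python3 -c "
from station import env
print(env.job_done())"
```

```text
the job is handed in; nothing more can be done
None
```

The job is finished and handed in at about 56 s of the 210 s.

- **Tray:** I pushed it in first, until the fingers met a firm stop at about 55 N. My first push passed over the tray's front panel, because the fingertips stand about 26 mm behind where the interface text puts them; I pushed again, lower. The front panel moved about 37 mm and hadn't shifted at the last check.
- **Cups:** Four were present, two steel and two white. They hang mouth-down on pegs 1–4, and peg 5 is empty. On three of them the wrist felt the peg tip meet the cup bottom at 12–23 N. On peg 2 the last reading before a final 1 mm press was only about 3.5 N. After release all four cup tops read about 211–212 mm, as expected with the peg tip (208 mm) against the 4 mm bottom.
- **Paddle:** I took the right-hand one. It lies in both forks, handle high and blade low, and its measured slope is about 14°.
- **Last checks:** The final side and top pictures showed nothing else moved: plane, glue bottle, mallet, the green and orange cups and the other paddle. The robot was touching nothing. No check failed at the end, though the tray reading is limited to a few millimetres by camera depth.

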